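Pack the sewing box and lower its lid

TASK

Put the wooden pressing block and the loose thread cone into the open sewing box, next to the thread cone that is already in there, so that all three stand upright and flat on the box's floor. Then lower the lid gently until it is fully closed, without letting it fall or slam. Do not disturb the mug, the tin and the shears.

Things in the scene. Friction and masses are not known exactly. Their poses are not given: they have to be found in the camera images.
- box: Plywood sewing box, fixed to the table, open at the top. Outside 150 (its x) x 221 (its y) x 112 mm high; walls and floor 8 mm thick, so inside it is 134 (x) x 205 (y) x 104 mm deep. Origin: centre of its underside; z up; the lid is hinged along its +x rim, which lies roughly to the robot's left (world +y).
- box_in (a point): Centre of the box's inner floor (8 mm above the table); axes as the box's.
- lid (a joint): Lid angle: 0 = closed, resting on the rim; grows as it opens; it starts open at 1.75 to 1.95 (leaning back past upright), stop at 2.0. The lid is a 160 (from hinge to front edge) x 221 x 12 mm plywood frame with a clear panel, about 0.4 kg. Its hinge is stiff enough to hold it near upright, but below about 1.1 rad it falls shut by itself unless held.
- lid_hinge (a point): Middle of the lid's hinge axis (which runs along the box's y), at rim height: 83 mm in box x, 112 mm in box z from the box's origin.
- lid_bar (a point): Middle of the steel handle bar of the lid: a round bar 12 mm in diameter, 104 mm long, parallel to the hinge, 36 mm clear beyond the lid's front edge (30 mm finger gap), held by an arm at each end. With the lid closed it lies at -196 mm in box x and +6 mm in z from lid_hinge; it swings upward about the hinge with the lid (about 310 mm above the table when upright). The point turns with the lid.
- block: Loose pressing block of dark wood, 56 (its x) x 180 (its y) x 35 mm, with a square grip 28 x 28 mm in the middle of its top, 40 mm tall (75 mm high in all); about 0.32 kg. Origin: centre of its underside. It lies on the table, grip up.
- cone: Loose thread cone standing on the table: foot 62 mm in diameter, tapering grey thread, white tube 28 mm in diameter from 68 to 95 mm high at the top to grip; about 0.14 kg. Origin: centre of its underside; z up.
- cone_in_box: An equal thread cone (62 mm foot, 95 mm high) already standing loose in the box near the hinge-side wall, anywhere along it. Origin: centre of its underside.
- mug: Bystander: white mug, 80 mm across, 90 mm high. Origin: centre of its underside.
- tin: Bystander: flat round metal pin tin, 87 mm across, 32 mm high. Origin: centre of its underside.
- shears: Bystander: fabric shears lying flat, about 215 mm long along their x, 14 mm high. Origin: at the pivot, underside.
Things that resemble listed ones, but are neither listed nor needed, are in the scene too. What is shaped like the cone_in_box but blue, purple or yellow is not meant.

How it is judged:
By the outcome, as a careful person would: the job done as asked, in the order asked, and still so for the second after the job is handed in, with the robot touching nothing.
It also fails if it takes over 72 s, if anything falls off the work surface, if the arm or the gripper's body presses on something with over 40 N, if the wrist force passes 120 N, or if a joint passes its speed limit or range.

ROBOT

A 7-joint arm with a two-finger parallel gripper is mounted at the origin on the work surface. World frame = base frame: x ahead of the robot, y to its left, z up, the work surface at z = 0. Lengths are in mm, angles in rad, forces in N, time in s.
With the tool pointing down it reaches from about 350 to 900 mm from the base axis. Payload 8.1 kg.
Tool frame: the origin (TCP) lies midway between the tips of the shut fingers; the grasp point (between the pads) lies 19 mm behind it; y points along the fingers, x is the direction in which the jaws open and shut, and the axes are right-handed (so a half turn about y gives the same grasp; the last joint's range is limited). The gripper opens to 92 mm and grips with 3 to 60 N. Pads are 19 mm wide; open, the fingers measure 130 mm over their backs; the gripper's body (75 mm by 190 mm) begins 47 mm behind the grasp point.
Start: joints at [-1.372, 0.434, 0.025, 1.573, -0.012, 1.134, -0.075], TCP at [185.802, 596.757, 226.742] pointing down, gripper open.
Joint ranges: [-2.62, 2.62], [-0.44, 2.09], [-1.27, 1.32], [0.08, 2.57], [-1.32, 4.46], [0.12, 2], [-2.74, 2.74]. Speed limits (rad/s): [2.22, 2.22, 3.01, 3.01, 3.14, 3.14, 3.14].

INTERFACE

Orientations are given as a unit quaternion [w, x, y, z].
In Python, from cell import robot gives the robot as it stands.
- The arm moves only by the tool send_rows, never from a script. Its arguments are lists of equal length, an entry for each row: "angular": the turn, a rotation vector about the tool's x, y, z in rad, a list of three; "dp": the shift along the tool's x, y, z in cm, a list of three; "jaw": the opening in per cent of the stroke, from 0 (shut) to 100 (fully open). A call has exactly 5 rows; each row is the pose to reach, as a shift and turn from the pose commanded when the call began, along the tool's axes at that moment; what a row does not reach only later rows make up. A row lasts 1/10 s, in which the tool goes at most 50 mm and 8.59 degrees, less where a joint would pass 70% of its speed; a pose out of reach is approached as far as the arm can. A call with a gripper value outside its range is refused whole. The fingers move at their own pace and stop on an object; "force" is the grip in N (left out, the last holds). Time passes only in rows, so rows that repeat a pose let the fingers close, or fill a call up. It gives the time, the measured TCP pose, the force and the opening at its end, in the units of the state.
- robot.state(): the state, without advancing time (a new reading comes with each control period).
- robot.capture(name): name is "scene" or "top" or "wrist"; returns (picture, depth): 480x640x3 uint8, red, green, blue; 480x640 float32, mm along the optical axis (not along the pixel's ray), 0 where there is no reading.
- robot.calibration(name): a dict with "camera_matrix" (3x3 intrinsics, pixels), "dist" ([k1, k2, p1, p2, k3] as OpenCV has them; the pictures are not rectified), "R" (3x3) and "t" (3): a world point X has camera coordinates R X + t; the wrist camera has in their place "hand_eye" (4x4, takes a point from camera to tool coordinates, whose origin is the TCP and whose axes are the tool frame's). Camera axes: x right, y down, z forward; pixel columns grow to the right and rows downward; lengths in mm; the calibration is good to about 2 mm. A picture is of the moment at which its call begins: read the wrist's pose just before it. calibration takes no time and is no camera call.
- robot.sign_off(): hands the job in, once; it reports no verdict.
Trained networks look in the newest picture that a camera, given by its name, has taken for a name from the list of things; names that differ only in an ending like _2 or _b are one class to them, and where a whole thing is asked for, a point or a joint stands for the part that bears it (a point fixed in the world has none). Each returns a list of dicts, best first, with "conf" (0 to 1); they miss things now and then, are a little off and sometimes report something else, mostly with a low value. They report only what shows in the picture. A call takes as long as a camera call. They do not tell look-alikes from the thing itself.
- robot.trace(query, camera): "pixels" (480x640 bool, what is visible of it).
- robot.place_of(query, camera): "location" ([x, y, z] in mm, in world coordinates, good to about 4 mm: a listed point, or the origin of a listed thing).
The state is a dict: "clock": time; "q": joint angles; "qvel": joint speeds; "tau": joint torques, N m; "tool_pos": TCP position; "orientation": TCP orientation; "contact_force": force on the tool from outside, world axes, zero at the start; "moment": the same for the moment, N m; "gripper_width": finger opening in mm.
Only numpy, scipy, OpenCV 4.12 (cv2) and the standard library are available. Lean on these libraries where they do the work, as an engineer would, in place of code of your own. Each camera call takes 0.05 s, during which the arm holds its last target.

## Working session

There is one attempt and no reset: what is moved stays moved. The work goes in short steps, Python scripts to look and compute and a tool call to move; the robot and the scene stay as the last step left them, time stands still between calls to the robot, and variables do not carry over. Pictures are saved under pics/ and viewed, and the job is handed in when it is done.

Besides the shell and the picture viewer there is one more tool, called after "Request:" by a JSON object that holds its "fn" and its "kwargs". send_rows: Moves the arm, as the interface text tells. Its arguments: {"type":"object","properties":{"angular":{"type":"array","items":{"type":"array","items":{"type":"number"}}},"dp":{"type":"array","items":{"type":"array","items":{"type":"number"}}},"jaw":{"type":"array","items":{"type":"number"}},"force":{"type":"number"}},"required":["angular","dp","jaw"]}

```bash
ls -la; mkdir -p pics
python3 - <<'E'
from cell import robot
import cv2,numpy as np
print(robot.state())
for n in ("scene","top","wrist"):
    p,d=robot.capture(n); cv2.imwrite(f"pics/{n}0.png",p[:,:,::-1]); np.save(f"pics/{n}0.npy",d)
    c=robot.calibration(n); print(n,{k:np.round(v,4).tolist() for k,v in c.items()})
print(robot.state()["clock"])
E
```

```text
total 12
drwxr-xr-x  3 agent agent 4096 Dec  6 07:53 .
drwxr-xr-x 23 root  root  4096 Dec  6 07:53 ..
drwxr-xr-x  2 agent agent 4096 Dec  6 07:53 pics
{'clock': 0.0, 'q': array([-1.37158916,  0.43521058,  0.02498018,  1.57409917, -0.01158518,
        1.13402252, -0.07512489]), 'qvel': array([ 1.43419610e-03, -2.08156898e-03,  7.21695007e-04, -3.55918168e-04,
       -1.71204493e-03,  2.92412699e-04,  7.05520137e-06]), 'tau': array([-9.45483043e-04, -6.67828774e+01,  9.84555334e-01, -3.14475811e+01,
       -6.04771636e-02,  4.25154332e-02,  2.08359011e-04]), 'tool_pos': array([185.68808956, 596.23225318, 225.95198237]), 'orientation': array([-0.56912504,  0.56988156,  0.41870672, -0.41954306]), 'contact_force': array([-3.10120774e-04,  9.96075032e-02, -3.63349978e-01]), 'moment': array([ 0.0126338 ,  0.01662854, -0.00282464]), 'gripper_width': 91.78514262665269}
scene {'camera_matrix': [[436.9622, 0.0, 319.1345], [0.0, 436.9622, 235.24], [0.0, 0.0, 1.0]], 'dist': [-0.0068, 0.0, 0.0, 0.0, 0.0], 'R': [[-0.8307, 0.5566, -0.0117], [0.4776, 0.7017, -0.5287], [-0.2861, -0.4448, -0.8487]], 't': [541.1885, -239.0513, 1080.0551]}
top {'camera_matrix': [[583.9607, 0.0, 317.449], [0.0, 583.9607, 241.5319], [0.0, 0.0, 1.0]], 'dist': [-0.0724, 0.0, 0.0, 0.0, 0.0], 'R': [[-0.0216, -0.9996, 0.0177], [-0.9905, 0.019, -0.1362], [0.1358, -0.0204, -0.9905]], 't': [-16.0171, 645.1206, 1122.7982]}
wrist {'camera_matrix': [[375.7298, 0.0, 322.6988], [0.0, 375.7298, 235.5137], [0.0, 0.0, 1.0]], 'dist': [-0.002, 0.0, 0.0, 0.0, 0.0], 'hand_eye': [[1.0, 0.0011, 0.0001, -1.4012], [0.0002, -0.2966, 0.955, -157.3604], [0.0011, -0.955, -0.2966, 79.9129], [0.0, 0.0, 0.0, 1.0]]}
0.15
```

View pics/scene0.png

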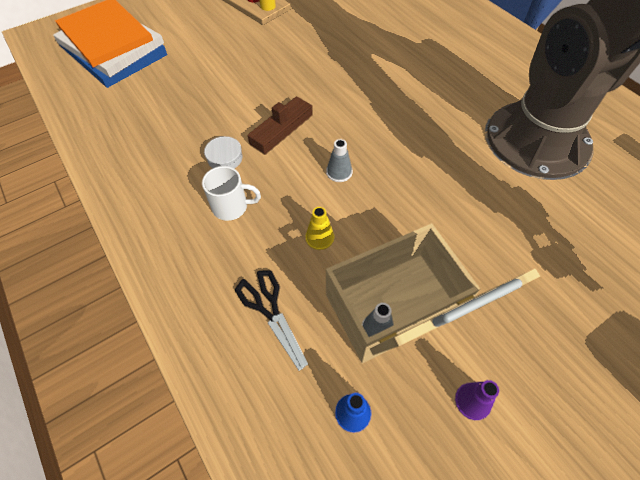

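View pics/top0.png

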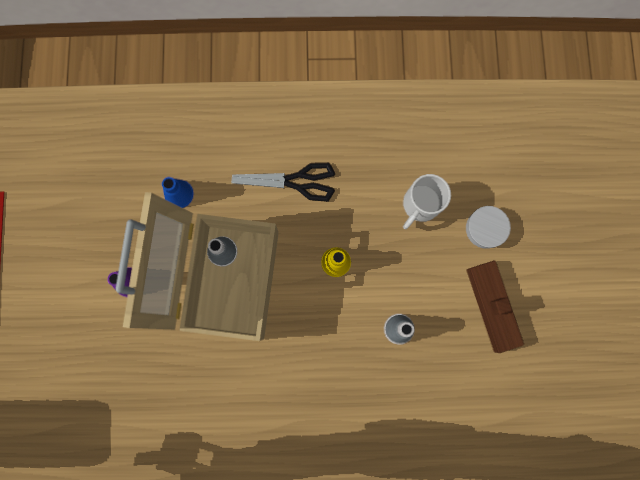

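View pics/wrist0.png

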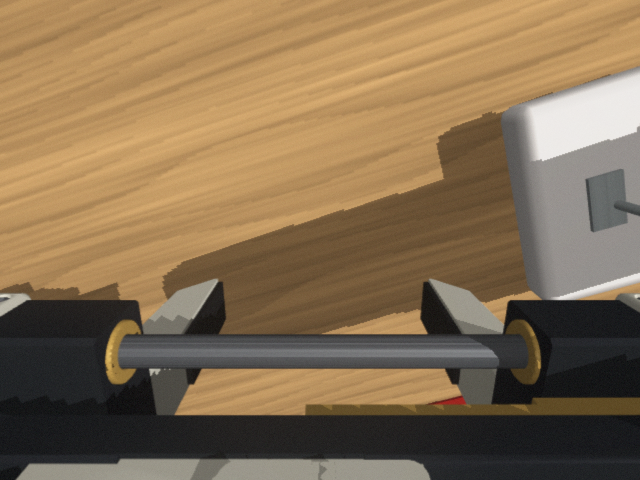

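The scene picture shows the grey loose cone at (340,160), the block at (281,123), the mug at (228,193), the tin at (223,152), the shears at (270,315), and the open box at about (400,290) with the grey cone_in_box at (380,318).

Candidates for "cone", by scene pixel: grey/white (340,160), yellow (320,228), blue (353,412), purple (477,398), grey in the box (380,318). I choose grey/white (340,160), which is top (400,329). The block has only one candidate.

```bash
cat > h.py <<'E'
import numpy as np,cv2
from cell import robot
from scipy.spatial.transform import Rotation as Rn
def calib(n,st=None):
    c=robot.calibration(n);K=np.array(c["camera_matrix"]);D=np.array(c["dist"])
    if n=="wrist":
        st=st or robot.state(); w,x,y,z=st["orientation"]
        T=np.eye(4);T[:3,:3]=Rn.from_quat([x,y,z,w]).as_matrix();T[:3,3]=st["tool_pos"]
        E=np.linalg.inv(T@np.array(c["hand_eye"]));return K,D,E[:3,:3],E[:3,3]
    return K,D,np.array(c["R"]),np.array(c["t"])
def cloud(n,d,st=None):
    K,D,R,t=calib(n,st)
    v,u=np.mgrid[0:480,0:640]
    uv=np.stack([u,v],-1).reshape(-1,1,2).astype(float)
    r=cv2.undistortPoints(uv,K,D).reshape(480,640,2)
    C=np.concatenate([r*d[...,None],d[...,None]],-1)
    X=(C-t)@R
    X[d<=0]=np.nan
    return X
def proj(n,P,st=None):
    K,D,R,t=calib(n,st)
    return cv2.projectPoints(np.atleast_2d(np.array(P,float)),cv2.Rodrigues(R)[0],t,K,D)[0].reshape(-1,2)
def axes(st=None):
    st=st or robot.state(); w,x,y,z=st["orientation"]
    return Rn.from_quat([x,y,z,w]).as_matrix()
E
python3 - <<'E'
from h import *
import json
for q in ["box","box_in","lid_hinge","lid_bar","block","cone","cone_in_box","mug","tin","shears"]:
  for cam in ["top","scene"]:
    print(q,cam,[(np.round(r["location"],1).tolist(),round(r["conf"],2)) for r in robot.place_of(q,cam)[:4]])
print(robot.state()["clock"])
E
python3 - <<'E'
import cv2
a=cv2.imread('pics/scene0.png')[80:250,180:380];b=cv2.imread('pics/top0.png')[200:370,360:560]
cv2.imwrite('pics/crop0.png',cv2.resize(cv2.hconcat([a,b]),None,fx=2,fy=2,interpolation=cv2.INTER_CUBIC))
E
```

```text
box top [([570.9, 140.9, -1.8], 0.97)]
box scene []
box_in top [([578.1, 146.8, 9.9], 0.86)]
box_in scene [([570.5, 144.3, 6.6], 0.63)]
lid_hinge top [([585.9, 226.1, 114.9], 0.64)]
lid_hinge scene [([586.7, 223.2, 111.3], 0.55)]
lid_bar top [([590.7, 276.7, 300.5], 0.91)]
lid_bar scene [([593.3, 270.6, 300.0], 0.93), ([667.0, -382.7, 0.3], 0.47)]
block top [([507.2, -389.2, -2.6], 0.64)]
block scene [([508.3, -390.4, -2.1], 0.55)]
cone top [([466.2, -190.8, -1.8], 0.88)]
cone scene [([468.6, -188.4, 1.4], 0.66), ([781.3, 34.7, -0.6], 0.59)]
cone_in_box top [([758.7, 257.8, 3.4], 0.77), ([633.8, 168.8, 4.7], 0.76), ([570.0, 356.2, -3.6], 0.68), ([609.4, -68.6, 3.9], 0.66)]
cone_in_box scene [([569.3, 362.0, 1.1], 0.9), ([604.4, -63.9, 2.2], 0.9), ([633.3, 164.8, 5.1], 0.69), ([508.7, -389.3, 1.8], 0.66)]
mug top [([723.1, -253.5, -1.2], 0.95)]
mug scene [([729.7, -248.9, 0.7], 0.87)]
tin top [([671.8, -379.7, -2.6], 0.66)]
tin scene [([666.1, -385.0, 1.4], 0.68)]
shears top [([778.8, 35.1, 2.9], 0.56)]
shears scene [([779.5, 34.6, -2.7], 0.8)]
1.15
```

View pics/crop0.png

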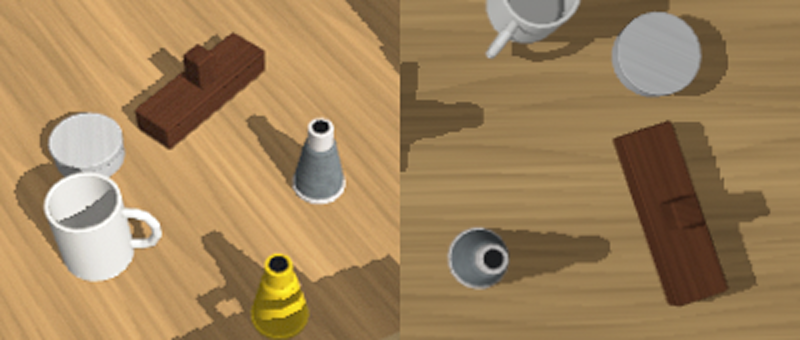

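The crop confirms the choice: a grey cone with a white tube at top (400,329) and a brown block with a square grip at top (497,306). Next I measure poses from the depth data.

Run:
```python
from h import *
print("axes cols",np.round(axes(),3).tolist())
for n in("top","scene"):
    d=np.load(f"pics/{n}0.npy");X=cloud(n,d);F=X.reshape(-1,3);F=F[~np.isnan(F[:,0])]
    def near(c,r,zl,zh): return F[(np.hypot(F[:,0]-c[0],F[:,1]-c[1])<r)&(F[:,2]>zl)&(F[:,2]<zh)]
    tab=F[(np.hypot(F[:,0]-500,F[:,1]+50)<60)]
    print(n,"table z",np.median(tab[:,2]),len(tab))
    b=near((508,-390),110,28,42); r=cv2.minAreaRect(b[:,:2].astype(np.float32)); print("block top rect",r,np.median(b[:,2]))
    g=near((508,-390),60,66,82); print("grip top",np.median(g,0),len(g),cv2.minAreaRect(g[:,:2].astype(np.float32)) if len(g)>4 else 0)
    for nm,c in(("cone",(467,-190)),("cib",(633,167))):
        k=near(c,40,87,112); print(nm,"top",np.round(np.median(k,0),1) if len(k) else 0,len(k),np.round((k.min(0)+k.max(0))/2,1) if len(k) else 0, k.max(0)-k.min(0))
        k=near(c,50,6,20);print("  foot",np.round((k.min(0)+k.max(0))/2,1),k.max(0)-k.min(0)) if len(k) else 0
    rim=near((572,143),200,104,117); 
    print("rim",len(rim),cv2.minAreaRect(rim[:,:2].astype(np.float32)),np.median(rim[:,2]))
    bar=near((592,273),120,285,330); print("bar/upper",len(bar),bar.min(0),bar.max(0))
    fl=near((560,130),60,2,14);print("floor",np.median(fl[:,2]),len(fl))
    # height map
    H=np.zeros((480,640),np.float32); Hm=np.nan_to_num(X[...,2]); cv2.imwrite(f"pics/h_{n}.png",cv2.applyColorMap(np.clip(Hm/330*255,0,255).astype(np.uint8),cv2.COLORMAP_JET))
```

```text
axes cols [[0.297, 0.0, -0.955], [0.955, 0.0, 0.297], [0.0, -1.0, -0.0]]
top table z -0.20161529296194863 2710
block top rect ((507.8953857421875, -387.17498779296875), (180.1787567138672, 59.846431732177734), 16.177997589111328) 34.96818124280888
grip top [ 508.14887807 -385.75943887   74.50129698] 196 ((508.5013122558594, -386.7235412597656), (26.231348037719727, 29.248945236206055), 15.650124549865723)
cone top [ 467.3 -191.5   95.2] 172 [ 468.1 -191.8   94.5] [26.46301398 27.79261443 14.2372665 ]
  foot [ 467.4 -193.    12.9] [60.5700681  60.0483891  13.78047016]
cib top [633.7 171.7 103. ] 273 [636.8 179.6  99.7] [41.78575908 53.89173125 24.08363754]
  foot [633.  161.4  12.9] [97.8523869  88.44397098 13.88276141]
rim 2069 ((574.3443603515625, 147.13101196289062), (161.83470153808594, 222.18692016601562), 81.62493896484375) 111.50364948841651
bar/upper 635 [535.28121398 258.94083528 285.1596054 ] [650.7684603  288.21219134 311.21548352]
floor 7.7326937816110775 2454
scene table z -0.3733302851587554 1946
block top rect ((507.9908142089844, -385.3848876953125), (181.42892456054688, 58.71794891357422), 16.03727149963379) 34.293014640154055
grip top [ 508.99634823 -382.04189466   73.99806613] 129 ((508.28192138671875, -385.16705322265625), (28.685686111450195, 28.613014221191406), 15.30575180053711)
cone top [ 468.7 -187.6   94.5] 125 [ 467.9 -189.4   92.6] [27.93866474 28.72257636 11.01903109]
  foot [ 468.2 -179.8   13. ] [55.8179801  41.28423431 13.90954213]
cib top [635.2 171.1 102.6] 287 [637.5 180.1  99.5] [38.01906363 53.36156296 24.87303195]
  foot [625.  162.4  11.3] [82.98229849 90.26196651 10.53473769]
rim 2377 ((573.8765258789062, 151.3320770263672), (170.7460174560547, 223.05752563476562), 82.2138671875) 111.24188420036198
bar/upper 918 [538.65778658 259.92949387 285.11065824] [650.14208247 289.27719523 308.69861762]
floor 7.512991669629962 2346
```

Run:
```python
from h import *
from scipy.optimize import minimize
for n in("top","scene"):
    d=np.load(f"pics/{n}0.npy");X=cloud(n,d);F=X.reshape(-1,3);F=F[~np.isnan(F[:,0])]
    m=(np.hypot(F[:,0]-572,F[:,1]-143)<150)
    R=F[m&(F[:,2]>106)&(F[:,2]<116)][:,:2]
    # fit: fraction inside rim band
    def tob(P,p):
        c,s=np.cos(p[2]),np.sin(p[2]);q=P-p[:2];return np.stack([q[:,0]*c+q[:,1]*s,-q[:,0]*s+q[:,1]*c],1)
    def cost(p):
        q=np.abs(tob(R,p))-[71,106.5]   # wall centreline
        e=np.abs(np.where((q>0).any(1),np.linalg.norm(np.maximum(q,0),axis=1),-np.max(q,1)))
        return np.mean(np.minimum(np.maximum(e-3.5,0),8)**2)
    best=min((minimize(cost,[573+a,145+b,np.radians(y)],method="Nelder-Mead",options=dict(initial_simplex=np.array([573+a,145+b,np.radians(y)])+np.array([[0,0,0],[4,0,0],[0,4,0],[0,0,.04]]))) for a in(-4,0,4) for b in(-6,-2,2) for y in(79,82)),key=lambda r:r.fun)
    p=best.x;print(n,p[:2],np.degrees(p[2]),best.fun,len(R))
    I=F[m&(F[:,2]>40)&(F[:,2]<99)];q=tob(I[:,:2],p);k=(np.abs(q[:,0])<63)&(np.abs(q[:,1])<98)
    t=I[k&(I[:,2]>88)];print(" cib top box frame",np.round(np.median(tob(t[:,:2],p),0),1),np.ptp(tob(t[:,:2],p),axis=0),len(t))
    I=F[m&(F[:,2]>9)&(F[:,2]<99)]; 
    for a,b in((50,75),(75,99),(99,104)):
        s=F[m&(F[:,2]>a)&(F[:,2]<b)];qq=tob(s[:,:2],p);s=qq[(np.abs(qq[:,0])<62)&(np.abs(qq[:,1])<97)]
        print(a,b,len(s),s.min(0),s.max(0),np.median(s,0))
    L=F[(F[:,2]>130)&(np.hypot(F[:,0]-590,F[:,1]-250)<160)&(F[:,2]<320)];q=tob(L[:,:2],p);x=q[:,0]-83;z=L[:,2]-112
    for a in(30,60,90,120,150,170,190): 
        k=np.abs(np.hypot(x,z)-a)<6; print("  lid r",a,k.sum(),np.round(np.median(np.pi-np.arctan2(z[k],x[k])),3) if k.any() else 0,end="")
    print()
```

```text
top [573.77922574 144.29364493] 81.77283757223056 4.573889266839566 1907
 cib top box frame [ 22.8 -48.4] [27.01260147 20.80404541] 20
50 75 157 [  7.81901165 -77.75592943] [ 50.93069742 -33.57091703] [ 17.5478448  -45.62909966]
75 99 100 [ 12.47235446 -73.16945741] [ 46.92976466 -37.95154429] [ 21.34093121 -48.40750994]
99 104 102 [ 16.85029748 -68.10939442] [ 44.03979785 -42.44242783] [ 30.48956905 -54.85708132]
  lid r 30 489 1.807  lid r 60 413 1.824  lid r 90 452 1.824  lid r 120 461 1.822  lid r 150 525 1.798  lid r 170 60 1.807  lid r 190 113 1.804
scene [573.03061337 143.68587752] 81.55766593551147 1.0762126366646012 2171
 cib top box frame [ 41.9 -64.3] [24.66092015 19.39554509] 41
50 75 215 [ 12.61361927 -78.26879723] [ 52.71619175 -38.59115405] [ 43.70756937 -69.91931484]
75 99 153 [ 17.64138419 -73.6030989 ] [ 50.20600522 -38.51872238] [ 41.59506095 -64.73753383]
99 104 171 [ 18.22815868 -68.43332392] [ 45.45046376 -41.6325351 ] [ 33.16790336 -55.7649867 ]
  lid r 30 79 1.781  lid r 60 23 1.883  lid r 90 22 1.865  lid r 120 31 1.837  lid r 150 42 1.826  lid r 170 39 1.835  lid r 190 46 1.831
```

```bash
cat >> h.py <<'E'
def plan(wps,step=42.,rstep=7.,fill=True,start=None):
    """wps: list of (pos,heading_deg[,pad]); tool down (y=-Z). prints calls of 5 rows"""
    st=robot.state();R0=axes(st);p0=np.array(st["tool_pos"])
    def mat(h):
        a=np.radians(h);x=np.array([np.cos(a),np.sin(a),0]);y=np.array([0,0,-1.]);return np.stack([x,y,np.cross(x,y)],1)
    h0=np.degrees(np.arctan2(R0[1,0],R0[0,0]))
    rows=[];p,h=p0,h0
    for q,g in wps:
        q=np.array(q,float);g=h+(g-h+180)%360-180
        n=int(np.ceil(max(np.linalg.norm(q-p)/step,abs(g-h)/rstep,1)))
        rows+=[(p+(q-p)*i/n,h+(g-h)*i/n) for i in range(1,n+1)]
        p,h=q,g
    while len(rows)%5: rows.append(rows[-1])
    P,R=p0,R0
    for c in range(0,len(rows),5):
        dp=[];an=[]
        for q,g in rows[c:c+5]:
            dp.append(np.round(R.T@(q-P)/10,2).tolist());an.append(np.round(Rn.from_matrix(R.T@mat(g)).as_rotvec(),3).tolist())
        print("dp",dp,"\n ang",an)
        P=P+R@np.array(dp[-1])*10;R=R@Rn.from_rotvec(an[-1]).as_matrix()
    return
E
python3 - <<'E'
from h import *
plan([((290,520,350),66),((430,250,350),50),((480,0,350),33),((505,-250,300),20),((508.2,-386.3,150),16.0)])
E
```

```text
dp [[-0.85, -2.46, -2.45], [-1.69, -4.93, -4.89], [-2.54, -7.39, -7.34], [-3.38, -9.86, -9.78], [-4.23, -12.32, -12.23]] 
 ang [[0.0, 0.023, 0.0], [0.0, 0.047, 0.0], [0.0, 0.07, 0.0], [0.0, 0.094, 0.0], [0.0, 0.117, 0.0]]
dp [[-2.37, -0.0, -2.97], [-4.74, -0.0, -5.94], [-7.12, -0.0, -8.91], [-9.49, -0.0, -11.88], [-11.86, -0.0, -14.86]] 
 ang [[0.0, 0.035, 0.0], [0.0, 0.07, 0.0], [0.0, 0.105, 0.0], [0.0, 0.14, 0.0], [0.0, 0.175, 0.0]]
dp [[-1.82, -0.0, -3.33], [-3.64, -0.0, -6.67], [-5.45, -0.0, -10.01], [-8.01, -0.0, -12.6], [-10.57, -0.0, -15.19]] 
 ang [[0.0, 0.034, 0.0], [0.0, 0.069, 0.0], [0.0, 0.104, 0.0], [0.0, 0.147, 0.0], [0.0, 0.189, 0.0]]
dp [[-2.03, -0.0, -3.03], [-4.06, -0.0, -6.05], [-6.09, -0.0, -9.08], [-8.12, -0.0, -12.1], [-10.14, -0.0, -15.13]] 
 ang [[0.0, 0.042, 0.0], [0.0, 0.085, 0.0], [0.0, 0.127, 0.0], [0.0, 0.17, 0.0], [0.0, 0.212, 0.0]]
dp [[-1.65, 0.71, -3.19], [-3.3, 1.42, -6.38], [-4.94, 2.14, -9.57], [-6.59, 2.85, -12.76], [-8.23, 3.57, -15.95]] 
 ang [[0.0, 0.032, 0.0], [0.0, 0.065, 0.0], [0.0, 0.097, 0.0], [0.0, 0.13, 0.0], [0.0, 0.162, 0.0]]
dp [[-1.11, 0.71, -3.41], [-2.22, 1.42, -6.83], [-3.26, 4.42, -9.35], [-4.3, 7.42, -11.87], [-5.34, 10.42, -14.39]] 
 ang [[0.0, 0.032, 0.0], [0.0, 0.065, 0.0], [0.0, 0.079, 0.0], [0.0, 0.093, 0.0], [0.0, 0.107, 0.0]]
dp [[-0.76, 3.0, -2.62], [-1.52, 6.0, -5.24], [-1.52, 6.0, -5.24], [-1.52, 6.0, -5.24], [-1.52, 6.0, -5.24]] 
 ang [[-0.0, 0.014, 0.0], [-0.0, 0.028, 0.0], [-0.0, 0.028, 0.0], [-0.0, 0.028, 0.0], [-0.0, 0.028, 0.0]]
```

Request:
{"fn": "send_rows", "kwargs": {"angular": [[0, 0.023, 0], [0, 0.047, 0], [0, 0.07, 0], [0, 0.094, 0], [0, 0.117, 0]], "dp": [[-0.8, -2.5, -2.4], [-1.7, -4.9, -4.9], [-2.5, -7.4, -7.3], [-3.4, -9.9, -9.8], [-4.2, -12.3, -12.2]], "jaw": [100, 100, 100, 100, 100]}}

```text
clock: 1.65
tool_pos: [290.7, 519.5, 351.0]
orientation: [0.593, -0.593, -0.385, 0.385]
contact_force: [0.7, -0.3, -0.3]
gripper_width: 91.5
```

Request:
{"fn": "send_rows", "kwargs": {"angular": [[0, 0.035, 0], [0, 0.07, 0], [0, 0.105, 0], [0, 0.14, 0], [0, 0.175, 0]], "dp": [[-2.4, 0, -3.0], [-4.8, 0, -6.0], [-7.2, 0, -9.0], [-9.6, 0, -12.0], [-11.9, 0, -14.9]], "jaw": [100, 100, 100, 100, 100]}}

```text
clock: 2.15
tool_pos: [378.1, 349.4, 349.9]
orientation: [0.625, -0.625, -0.331, 0.331]
contact_force: [0.2, 0.9, 0.0]
gripper_width: 92.0
```

Request:
{"fn": "send_rows", "kwargs": {"angular": [[0, 0.034, 0], [0, 0.069, 0], [0, 0.104, 0], [0, 0.147, 0], [0, 0.189, 0]], "dp": [[-1.8, 0, -3.3], [-3.6, 0, -6.7], [-5.5, 0, -10.0], [-8.0, 0, -12.6], [-10.6, 0, -15.2]], "jaw": [100, 100, 100, 100, 100]}}

```text
clock: 2.65
tool_pos: [444.5, 176.6, 349.8]
orientation: [0.653, -0.653, -0.271, 0.271]
contact_force: [-0.1, 0.6, 0.9]
gripper_width: 91.8
```

Request:
{"fn": "send_rows", "kwargs": {"angular": [[0, 0.042, 0], [0, 0.085, 0], [0, 0.127, 0], [0, 0.17, 0], [0, 0.212, 0]], "dp": [[-2.0, 0, -3.0], [-4.1, 0, -6.1], [-6.1, 0, -9.1], [-8.1, 0, -12.1], [-10.1, 0, -15.1]], "jaw": [100, 100, 100, 100, 100]}}

```text
clock: 3.15
tool_pos: [480.0, -1.4, 350.0]
orientation: [0.678, -0.678, -0.201, 0.2]
contact_force: [-0.3, -0.7, 0.4]
gripper_width: 91.8
```

Request:
{"fn": "send_rows", "kwargs": {"angular": [[0, 0.032, 0], [0, 0.065, 0], [0, 0.097, 0], [0, 0.13, 0], [0, 0.162, 0]], "dp": [[-1.7, 0.7, -3.2], [-3.3, 1.4, -6.4], [-4.9, 2.1, -9.6], [-6.6, 2.9, -12.8], [-8.2, 3.6, -16.0]], "jaw": [100, 100, 100, 100, 100]}}

```text
clock: 3.65
tool_pos: [498.2, -180.2, 313.6]
orientation: [0.692, -0.692, -0.145, 0.145]
contact_force: [1.2, 0.0, 0.1]
gripper_width: 91.9
```

Request:
{"fn": "send_rows", "kwargs": {"angular": [[0, 0.032, 0], [0, 0.065, 0], [0, 0.079, 0], [0, 0.093, 0], [0, 0.107, 0]], "dp": [[-1.1, 0.7, -3.4], [-2.2, 1.4, -6.8], [-3.3, 3.4, -9.4], [-4.3, 5.4, -11.9], [-5.3, 6.4, -14.4]], "jaw": [100, 100, 90, 80, 70]}}

```text
clock: 4.15
tool_pos: [507.2, -332.5, 248.0]
orientation: [0.699, -0.698, -0.107, 0.108]
contact_force: [-0.9, 0.1, 0.4]
gripper_width: 72.3
```

Run:
```python
from h import *
s=robot.state();print(s["clock"],s["tool_pos"],s["q"],s["gripper_width"])
plan([((508.2,-386.3,150),16.0)])
```

```text
4.15 [ 507.22879733 -332.54242556  247.994642  ] [ 0.01003421  0.44466577  0.71094194  1.62928137 -0.3076995   1.18485494
  1.09695475] 72.33211292109691
dp [[-0.51, 3.26, -1.72], [-1.01, 6.53, -3.45], [-1.52, 9.79, -5.17], [-1.52, 9.79, -5.17], [-1.52, 9.79, -5.17]] 
 ang [[-0.002, 0.009, -0.001], [-0.001, 0.018, -0.001], [-0.001, 0.027, -0.001], [-0.001, 0.027, -0.001], [-0.001, 0.027, -0.001]]
```

Request:
{"fn": "send_rows", "kwargs": {"angular": [[0, 0.009, 0], [0, 0.018, 0], [0, 0.027, 0], [0, 0.027, 0], [0, 0.027, 0]], "dp": [[-0.5, 3.3, -1.7], [-1.0, 6.5, -3.4], [-1.5, 9.8, -5.2], [-1.5, 9.8, -5.2], [-1.5, 9.8, -5.2]], "jaw": [65, 65, 65, 65, 65]}}

```text
clock: 4.65
tool_pos: [508.9, -386.0, 151.6]
orientation: [0.7, -0.7, -0.098, 0.099]
contact_force: [0.4, 0.4, 0.9]
gripper_width: 59.8
```

Run:
```python
from h import *
s=robot.state();p,d=robot.capture("wrist");cv2.imwrite("pics/w1.png",p[:,:,::-1])
X=cloud("wrist",d,s);F=X.reshape(-1,3);F=F[~np.isnan(F[:,0])]
F=F[np.hypot(F[:,0]-508,F[:,1]+386)<110]
g=F[(F[:,2]>70)&(F[:,2]<80)];b=F[(F[:,2]>30)&(F[:,2]<40)]
print(len(g),len(b),cv2.minAreaRect(g[:,:2].astype(np.float32)),cv2.minAreaRect(b[:,:2].astype(np.float32)))
print(s["tool_pos"],s["q"]);plan([((508.2,-386.3,46),16.0)])
```

```text
1662 14324 ((507.4464111328125, -388.6085205078125), (28.018308639526367, 27.824787139892578), 16.30816650390625) ((507.4171142578125, -388.47967529296875), (180.40711975097656, 55.6371955871582), 16.05112075805664)
[ 508.85101659 -386.00802977  151.57425354] [ 0.14110542  0.58805983  0.65971488  1.66376782 -0.40679902  1.03243266
  1.21136848]
dp [[-0.05, 3.56, 0.0], [-0.11, 7.11, 0.0], [-0.16, 10.67, 0.0], [-0.16, 10.67, 0.0], [-0.16, 10.67, 0.0]] 
 ang [[0.0, 0.0, 0.001], [0.0, 0.001, 0.001], [0.0, 0.001, 0.001], [0.0, 0.001, 0.001], [0.0, 0.001, 0.001]]
```

View pics/w1.png

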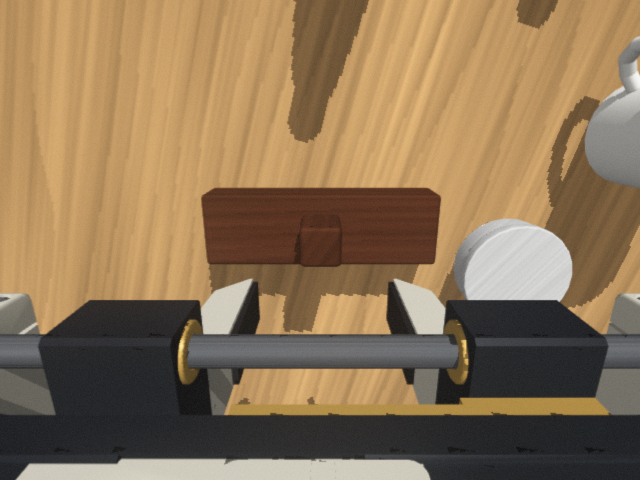

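Request:
{"fn": "send_rows", "kwargs": {"angular": [[0, 0, 0], [0, 0, 0], [0, 0, 0], [0, 0, 0], [0, 0, 0]], "dp": [[-0.1, 3.0, -0.1], [-0.1, 6.0, -0.1], [-0.1, 9.0, -0.1], [-0.1, 10.5, -0.1], [-0.1, 10.5, -0.1]], "jaw": [65, 65, 65, 65, 65], "force": 25}}

```text
clock: 5.2
tool_pos: [508.6, -386.0, 46.3]
orientation: [0.701, -0.7, -0.099, 0.099]
contact_force: [0.5, 0.3, 0.6]
gripper_width: 59.5
```

Request:
{"fn": "send_rows", "kwargs": {"angular": [[0, 0, 0], [0, 0, 0], [0, 0, 0], [0, 0, 0], [0, 0, 0]], "dp": [[0, 0, 0], [0, 0, 0], [0, 0, 0], [0, 0, 0], [0, 0, 0]], "jaw": [10, 10, 10, 10, 10]}}

```text
clock: 5.7
tool_pos: [508.5, -387.6, 47.4]
orientation: [-0.7, 0.7, 0.099, -0.098]
contact_force: [-0.4, 0.1, 4.4]
gripper_width: 28.0
```

Run:
```python
from h import *
s=robot.state();print(s["tool_pos"],s["gripper_width"],s["contact_force"])
plan([((508,-387,190),16.0),((495,-200,260),8),((540,30,260),-8.35),((568.5,110.4,220),-8.35)])
```

```text
[ 508.51629956 -387.5687766    47.36304427] 27.95095934751251 [-0.36439114  0.12363919  4.36958884]
dp [[-0.01, -3.57, 0.02], [-0.01, -7.13, 0.03], [-0.02, -10.7, 0.05], [-0.03, -14.26, 0.06], [0.76, -15.67, 3.73]] 
 ang [[0.001, 0.0, 0.0], [0.001, 0.0, 0.0], [0.001, 0.0, 0.0], [0.001, 0.001, 0.0], [0.0, 0.028, 0.0]]
dp [[0.68, -1.4, 3.68], [1.36, -2.8, 7.37], [2.04, -4.2, 11.06], [2.72, -5.6, 14.74], [4.4, -5.6, 18.27]] 
 ang [[0.0, 0.028, 0.0], [0.0, 0.056, 0.0], [0.0, 0.084, 0.0], [0.0, 0.112, 0.0], [0.0, 0.16, 0.001]]
dp [[1.1, -0.0, 3.75], [2.2, -0.01, 7.49], [3.29, -0.01, 11.24], [4.39, -0.01, 14.99], [5.49, -0.01, 18.74]] 
 ang [[0.0, 0.047, -0.0], [0.001, 0.095, -0.0], [0.001, 0.142, -0.0], [0.001, 0.19, -0.0], [0.001, 0.237, -0.0]]
dp [[0.55, 1.33, 2.79], [1.11, 2.66, 5.58], [1.66, 4.0, 8.37], [1.66, 4.0, 8.37], [1.66, 4.0, 8.37]] 
 ang [[-0.0, 0.0, -0.0], [-0.0, 0.0, -0.0], [-0.0, 0.0, -0.0], [-0.0, 0.0, -0.0], [-0.0, 0.0, -0.0]]
```

Request:
{"fn": "send_rows", "kwargs": {"angular": [[0, 0, 0], [0, 0, 0], [0, 0, 0], [0, 0, 0], [0, 0.028, 0]], "dp": [[0, -2.0, 0], [0, -5.0, 0], [0, -9.0, 0], [0, -13.0, 0], [0.8, -15.7, 3.0]], "jaw": [10, 10, 10, 10, 10]}}

```text
clock: 6.2
tool_pos: [506.7, -360.9, 206.6]
orientation: [-0.7, 0.704, 0.087, -0.086]
contact_force: [0.8, -1.0, -3.1]
gripper_width: 27.8
```

Request:
{"fn": "send_rows", "kwargs": {"angular": [[0, 0.028, 0], [0, 0.056, 0], [0, 0.084, 0], [0, 0.112, 0], [0, 0.16, 0]], "dp": [[0.7, -1.4, 3.7], [1.4, -2.8, 7.4], [2.0, -4.2, 11.1], [2.7, -5.6, 14.7], [4.4, -5.6, 18.3]], "jaw": [10, 10, 10, 10, 10]}}

```text
clock: 6.7
tool_pos: [504.0, -167.7, 261.1]
orientation: [0.707, -0.706, -0.032, 0.031]
contact_force: [0.3, -0.6, -3.0]
gripper_width: 27.9
```

Request:
{"fn": "send_rows", "kwargs": {"angular": [[0, 0.047, 0], [0, 0.095, 0], [0, 0.142, 0], [0, 0.19, 0], [0, 0.237, 0]], "dp": [[1.1, 0, 3.8], [2.2, 0, 7.5], [3.3, 0, 11.2], [4.4, 0, 15.0], [5.5, 0, 18.7]], "jaw": [10, 10, 10, 10, 10]}}

```text
clock: 7.2
tool_pos: [541.9, 25.0, 259.4]
orientation: [0.705, -0.705, 0.052, -0.052]
contact_force: [0.3, -1.4, -4.0]
gripper_width: 28.3
```

Run:
```python
from h import *
s=robot.state();print(s["tool_pos"],s["gripper_width"],s["contact_force"],s["q"])
plan([((568.5,110.4,215),-8.35)])
```

```text
[541.94480417  24.96432162 259.44856948] 28.331285683779157 [ 0.29032514 -1.38741787 -3.99255868] [-0.74023631  0.32437113  0.79504983  1.77200192 -0.25217983  1.15132549
 -0.01425311]
dp [[0.46, 1.48, 2.95], [0.92, 2.96, 5.89], [1.38, 4.45, 8.84], [1.38, 4.45, 8.84], [1.38, 4.45, 8.84]] 
 ang [[-0.0, -0.0, -0.001], [-0.0, -0.001, -0.001], [-0.0, -0.001, -0.001], [-0.0, -0.001, -0.001], [-0.0, -0.001, -0.001]]
```

Request:
{"fn": "send_rows", "kwargs": {"angular": [[0, 0, 0], [0, 0, 0], [0, 0, 0], [0, 0, 0], [0, 0, 0]], "dp": [[0.5, 1.5, 3.0], [0.9, 3.0, 5.9], [1.4, 4.4, 8.8], [1.4, 4.4, 8.8], [1.4, 4.4, 8.8]], "jaw": [10, 10, 10, 10, 10]}}

```text
clock: 7.7
tool_pos: [568.3, 108.7, 214.7]
orientation: [-0.705, 0.706, -0.051, 0.05]
contact_force: [0.1, -0.7, -4.8]
gripper_width: 27.9
```

Run:
```python
from h import *
s=robot.state();print(s["tool_pos"],axes(s)[:,0],s["q"])
bx=np.array([573.4,144,0]);a=np.radians(81.65);E=np.array([[np.cos(a),np.sin(a),0],[-np.sin(a),np.cos(a),0],[0,0,1]])
for n in("scene","wrist","top"):
    st=robot.state();p,d=robot.capture(n);cv2.imwrite(f"pics/{n}2.png",p[:,:,::-1])
    X=cloud(n,d,st);F=X.reshape(-1,3);m=~np.isnan(F[:,0]);C=p.reshape(-1,3)[m].astype(int);F=F[m]
    k=(C[:,0]<130)&(C[:,0]>C[:,2]*1.8)&(np.hypot(F[:,0]-568,F[:,1]-110)<115)&(F[:,2]>160)
    q=F[k];B=(q-bx)@E.T
    print(n,len(q),np.percentile(B,[1,50,99],axis=0).round(1).tolist() if len(q) else 0)
    for lo,hi in ((195,210),):
        t=B[(B[:,2]>lo)&(B[:,2]<hi)]
        if len(t)>30: print(cv2.minAreaRect(t[:,:2].astype(np.float32)), "z slope along y",np.polyfit(t[:,1],t[:,2],1))
```

```text
[568.28290046 108.74987694 214.74807462] [ 0.98970561 -0.14310534 -0.00191576] [-0.80426237  0.43321973  0.74447651  1.74620286 -0.32520996  1.09215481
 -0.09670197]
scene 3205 [[-59.4, -90.0, 171.4], [-19.6, -22.3, 201.3], [-6.2, 84.5, 313.6]]
((-34.26959228515625, -1.2424850463867188), (178.94386291503906, 56.18681335449219), 89.65120697021484) z slope along y [3.84430198e-03 2.01432640e+02]
wrist 26748 [[-43.4, -87.3, 173.2], [-23.1, -0.1, 202.2], [-10.2, 84.3, 289.5]]
((-27.858373641967773, -1.5265579223632812), (178.13621520996094, 35.85724639892578), 89.98814392089844) z slope along y [1.52720635e-03 2.01933670e+02]
top 399 [[-68.7, -88.0, 171.9], [-64.8, -6.6, 201.1], [-58.9, 75.6, 300.8]]
((-62.27824020385742, -7.216377258300781), (165.47653198242188, 7.079981803894043), 89.87464904785156) z slope along y [-1.52004876e-03  2.02225652e+02]
```

View pics/scene2.png

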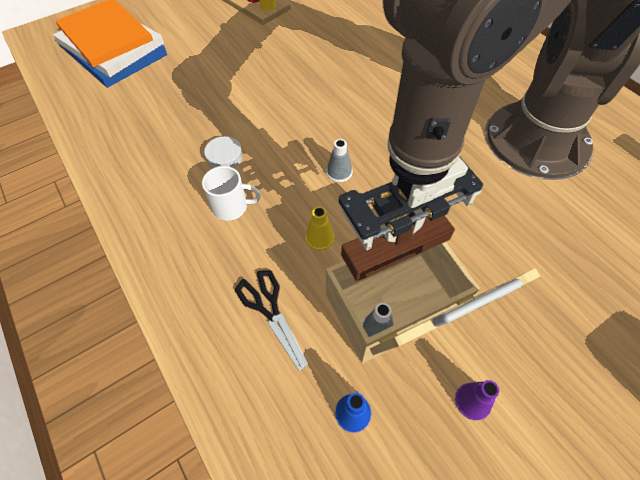

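View pics/wrist2.png

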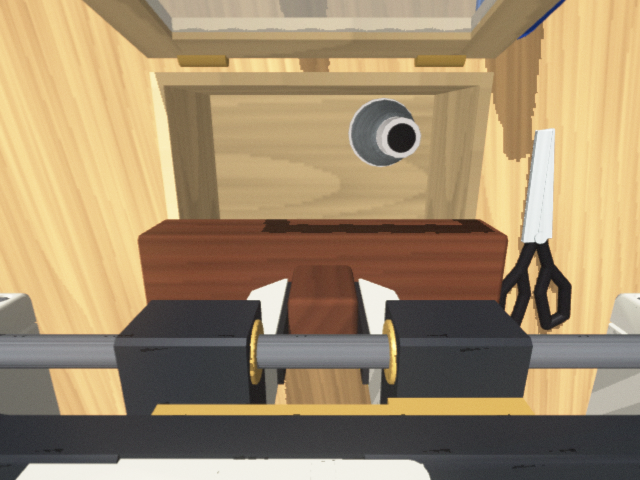

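View pics/top2.png

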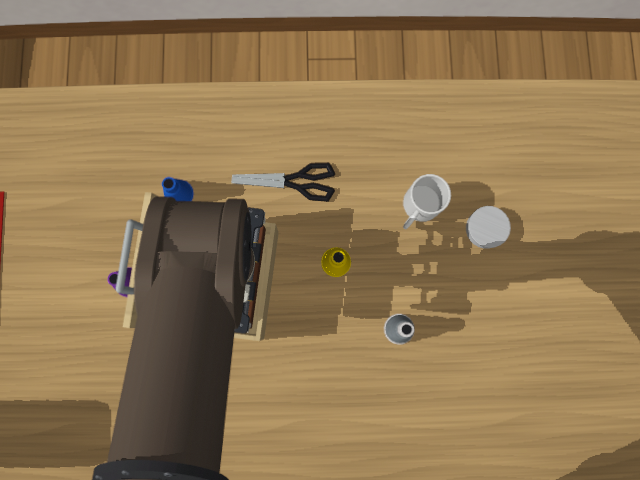

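Run:
```python
from h import *
bx=np.array([573.4,144,0]);a=np.radians(81.65);E=np.array([[np.cos(a),np.sin(a),0],[-np.sin(a),np.cos(a),0],[0,0,1]])
st=robot.state();p,d=robot.capture("wrist");F=cloud("wrist",d,st).reshape(-1,3);F=F[~np.isnan(F[:,0])];B=(F-bx)@E.T
r=B[(np.abs(B[:,2]-112)<4)&(np.abs(B[:,0])<82)&(np.abs(B[:,1])<125)]
for x in range(-10,81,10):
    t=r[np.abs(r[:,0]-x)<4]; l=t[t[:,1]<0];u=t[t[:,1]>0]
    print(x,len(t),np.percentile(l[:,1],[3,97]).round(1) if len(l) else 0,np.percentile(u[:,1],[3,97]).round(1) if len(u) else 0)
for y in(-80,-40,0,40,80):
    t=r[(np.abs(r[:,1]-y)<8)&(r[:,0]>40)];print("y",y,len(t),np.percentile(t[:,0],[3,97]).round(1))
c=B[(B[:,2]>95)&(B[:,2]<108)&(np.abs(B[:,0])<62)&(np.abs(B[:,1])<95)];print("cib",len(c),c.min(0),c.max(0))
f=B[(B[:,2]>2)&(B[:,2]<14)&(np.abs(B[:,0])<60)&(np.abs(B[:,1])<95)];print("floor",np.median(f[:,2]))
s=robot.state();print(s["tool_pos"])
plan([((568.5,111,120),-8.35),((568.5,111,62),-8.35)],step=25)
```

```text
-10 293 [-109.8 -102.1] [102.6 110.8]
0 303 [-109.9 -102.1] [102.6 110.5]
10 318 [-109.8 -102. ] [102.6 110.8]
20 321 [-109.8 -102.1] [102.5 110.8]
30 345 [-109.9 -102. ] [102.5 110.6]
40 335 [-110.  -101.9] [102.6 110.6]
50 337 [-110.  -102.1] [102.6 110.8]
60 990 [-109.6   -4.9] [  5.4 110.2]
70 3074 [-106.9   -3.6] [  3.5 107.5]
80 1257 [-106.5   -4.2] [  3.4 107.3]
y -80 547 [63.3 79.4]
y -40 432 [63.2 80.2]
y 0 425 [63.2 80.1]
y 40 437 [63.2 80.3]
y 80 529 [63.3 79.8]
cib 1284 [ 16.3691184  -68.76500391  95.13440957] [ 43.53116352 -41.25575626 105.55702382]
floor 7.421748454460783
[569.02934633 107.02255669 216.21752147]
dp [[-0.03, 2.41, 0.1], [-0.06, 4.81, 0.19], [-0.09, 7.22, 0.29], [-0.12, 9.62, 0.38], [-0.12, 11.56, 0.38]] 
 ang [[-0.0, -0.0, 0.001], [-0.0, -0.001, 0.001], [-0.0, -0.001, 0.001], [-0.0, -0.001, 0.001], [-0.0, -0.001, 0.001]]
dp [[0.0, 1.93, 0.0], [0.01, 3.86, 0.0], [0.01, 3.86, 0.0], [0.01, 3.86, 0.0], [0.01, 3.86, 0.0]] 
 ang [[-0.0, -0.0, -0.0], [-0.0, -0.0, -0.0], [-0.0, -0.0, -0.0], [-0.0, -0.0, -0.0], [-0.0, -0.0, -0.0]]
```

Request:
{"fn": "send_rows", "kwargs": {"angular": [[0, 0, 0], [0, 0, 0], [0, 0, 0], [0, 0, 0], [0, 0, 0]], "dp": [[-0.1, 1.5, 0], [-0.1, 3.0, 0], [-0.1, 4.5, 0], [-0.1, 4.5, 0], [-0.1, 4.5, 0]], "jaw": [10, 10, 10, 10, 10]}}

```text
clock: 8.4
tool_pos: [568.2, 107.8, 171.3]
orientation: [0.705, -0.705, 0.052, -0.052]
contact_force: [-0.1, -0.6, -3.4]
gripper_width: 28.1
```

Run:
```python
from h import *
bx=np.array([573.4,144,0]);a=np.radians(81.65);E=np.array([[np.cos(a),np.sin(a),0],[-np.sin(a),np.cos(a),0],[0,0,1]])
st=robot.state();print(st["tool_pos"])
for n in("wrist","scene"):
    st=robot.state();p,d=robot.capture(n);cv2.imwrite(f"pics/{n}3.png",p[:,:,::-1]);F=cloud(n,d,st).reshape(-1,3);m=~np.isnan(F[:,0]);C=p.reshape(-1,3)[m].astype(int);F=F[m];B=(F-bx)@E.T
    br=(C[:,0]>C[:,2]*1.8)&(C[:,0]<140)&(np.abs(B[:,0]+34)<40)&(np.abs(B[:,1])<100)&(np.abs(B[:,2]-156)<6)
    t=B[br];print(n,"block",len(t),np.percentile(t,[1,99],axis=0).round(1).tolist(),cv2.minAreaRect(t[:,:2].astype(np.float32)))
    r=B[(np.abs(B[:,2]-112)<4)&(np.abs(B[:,0])<95)&(np.abs(B[:,1])<125)]
    u=r[(np.abs(r[:,0]-20)<30)]
    print("sides",np.percentile(u[u[:,1]<0][:,1],[3,97]),np.percentile(u[u[:,1]>0][:,1],[3,97]))
    t=r[(np.abs(r[:,1])<80)&(r[:,0]>40)];print("hinge wall inner",np.percentile(t[:,0],[2]));t=r[(np.abs(r[:,1])<80)&(r[:,0]<-40)];print("front",len(t),np.percentile(t[:,0],[3,97]) if len(t) else 0)
```

```text
[568.17018003 107.76577165 171.32351023]
wrist block 20255 [[-43.5, -87.6, 151.2], [-10.2, 85.0, 159.6]] ((-27.64236831665039, -0.86181640625), (36.01299285888672, 177.89273071289062), 0.16917824745178223)
sides [-110.06401356 -101.88665753] [102.4762436  110.59865847]
hinge wall inner [63.22353036]
front 0 0
scene block 1981 [[-60.5, -90.1, 150.7], [-7.6, 84.8, 161.4]] ((-35.345882415771484, -1.4657058715820312), (178.39859008789062, 56.7650032043457), 89.9288558959961)
sides [-109.86048726 -101.94461895] [102.62276836 111.36750107]
hinge wall inner [65.40566594]
front 0 0
```

View pics/scene3.png

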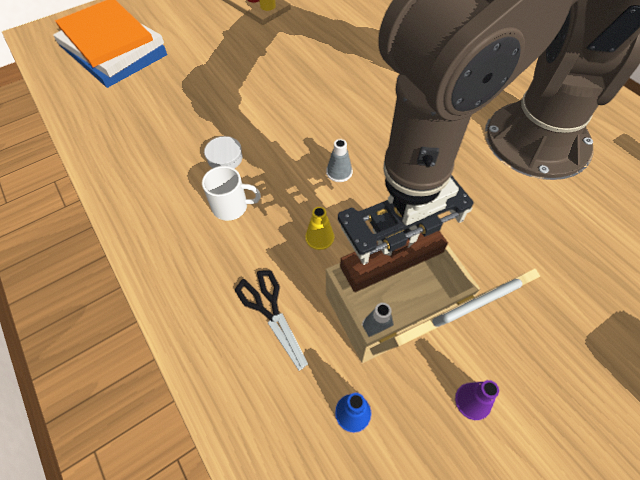

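Request:
{"fn": "send_rows", "kwargs": {"angular": [[0, 0, 0], [0, 0, 0], [0, 0, 0], [0, 0, 0], [0, 0, 0]], "dp": [[-0.15, 0, 0.15], [-0.15, 2.5, 0.15], [-0.15, 5.0, 0.15], [-0.15, 7.5, 0.15], [-0.15, 10.0, 0.15]], "jaw": [10, 10, 10, 10, 10]}}

```text
clock: 9.0
tool_pos: [567.2, 110.5, 70.4]
orientation: [0.705, -0.705, 0.051, -0.052]
contact_force: [0.4, 0.7, -4.2]
gripper_width: 28.1
```

Request:
{"fn": "send_rows", "kwargs": {"angular": [[0, 0, 0], [0, 0, 0], [0, 0, 0], [0, 0, 0], [0, 0, 0]], "dp": [[0, 0.3, 0], [0, 0.6, 0], [0, 0.9, 0], [0, 1.2, 0], [0, 1.2, 0]], "jaw": [10, 10, 10, 10, 10]}}

```text
clock: 9.5
tool_pos: [567.1, 110.3, 59.2]
orientation: [0.705, -0.705, 0.051, -0.051]
contact_force: [0.6, -0.2, -3.7]
gripper_width: 27.8
```

Request:
{"fn": "send_rows", "kwargs": {"angular": [[0, 0, 0], [0, 0, 0], [0, 0, 0], [0, 0, 0], [0, 0, 0]], "dp": [[0, 0.1, 0], [0, 0.2, 0], [0, 0.3, 0], [0, 0.4, 0], [0, 0.4, 0]], "jaw": [10, 10, 10, 10, 10]}}

```text
clock: 10.0
tool_pos: [566.8, 109.7, 55.5]
orientation: [0.705, -0.705, 0.051, -0.051]
contact_force: [-3.8, 0.2, 5.6]
gripper_width: 27.7
```

Request:
{"fn": "send_rows", "kwargs": {"angular": [[0, 0, 0], [0, 0, 0], [0, 0, 0], [0, 0, 0], [0, 0, 0]], "dp": [[0, 0, 0], [0, 0, 0], [0, 0, 0], [0, 0, 0], [0, 0, 0]], "jaw": [34, 38, 45, 50, 55]}}

```text
clock: 10.5
tool_pos: [566.8, 110.2, 54.7]
orientation: [0.705, -0.705, 0.051, -0.051]
contact_force: [0.1, 0.7, 0.2]
gripper_width: 48.6
```

Request:
{"fn": "send_rows", "kwargs": {"angular": [[0, 0, 0], [0, 0, 0], [0, 0, 0], [0, 0, 0], [0, 0, 0]], "dp": [[0, 0, 0], [0, -3, 0], [0, -6, 0], [0, -10, 0], [0, -14, 0]], "jaw": [60, 60, 60, 60, 60]}}

```text
clock: 11.0
tool_pos: [566.4, 109.9, 195.9]
orientation: [-0.705, 0.705, -0.052, 0.051]
contact_force: [0.4, 1.2, 0.3]
gripper_width: 55.1
```

Run:
```python
from h import *
s=robot.state();print(s["tool_pos"],s["q"],s["contact_force"])
bx=np.array([573.4,144,0]);a=np.radians(81.65);E=np.array([[np.cos(a),np.sin(a),0],[-np.sin(a),np.cos(a),0],[0,0,1]])
for n in("wrist","scene"):
    st=robot.state();p,d=robot.capture(n);cv2.imwrite(f"pics/{n}4.png",p[:,:,::-1]);F=cloud(n,d,st).reshape(-1,3);m=~np.isnan(F[:,0]);C=p.reshape(-1,3)[m].astype(int);F=F[m];B=(F-bx)@E.T
    t=B[(np.abs(B[:,0]+34)<40)&(np.abs(B[:,1])<100)&(np.abs(B[:,2]-43)<5)]
    t=t if len(t)>10 else np.zeros((10,3))
    print(n,"block",len(t),np.percentile(t,[1,50,99],axis=0).round(1).tolist(),cv2.minAreaRect(t[:,:2].astype(np.float32)))
plan([((500,-60,240),60),((467.8,-190.5,220),80)])
```

```text
[566.35401482 109.89624001 195.92620737] [-0.80250554  0.44958476  0.73910814  1.77554331 -0.3436619   1.05070056
 -0.08434308] [0.4289899  1.17187003 0.2509886 ]
wrist block 12426 [[-71.2, -86.9, 38.8], [-35.1, 1.5, 42.3], [-8.9, 89.6, 46.5]] ((-33.0408935546875, 0.2305908203125), (77.52344512939453, 199.61448669433594), 0.24914979934692383)
scene block 2305 [[-69.4, -83.5, 38.6], [-32.2, -11.1, 42.5], [-6.2, 90.0, 46.8]] ((-37.853153228759766, 7.3519287109375), (185.20431518554688, 64.46924591064453), 89.95942687988281)
dp [[-0.44, -0.41, -1.78], [-0.88, -0.82, -3.56], [-1.32, -1.23, -5.34], [-1.77, -1.65, -7.13], [-2.21, -2.06, -8.91]] 
 ang [[-0.003, -0.119, 0.008], [-0.003, -0.239, 0.008], [-0.002, -0.358, 0.008], [-0.002, -0.477, 0.008], [-0.001, -0.596, 0.008]]
dp [[-1.36, -0.4, -1.23], [-2.73, -0.8, -2.45], [-4.1, -1.21, -3.68], [-5.47, -1.61, -4.9], [-6.84, -2.01, -6.13]] 
 ang [[-0.0, -0.12, 0.0], [-0.0, -0.239, 0.0], [0.0, -0.358, 0.0], [0.0, -0.477, 0.0], [0.0, -0.597, 0.0]]
dp [[-3.22, 0.5, -0.93], [-6.45, 1.0, -1.87], [-9.68, 1.5, -2.8], [-12.91, 2.0, -3.73], [-12.91, 2.0, -3.73]] 
 ang [[0.0, -0.087, 0.0], [0.0, -0.174, 0.0], [0.0, -0.262, 0.0], [0.0, -0.349, 0.0], [0.0, -0.349, 0.0]]
```

View pics/wrist4.png

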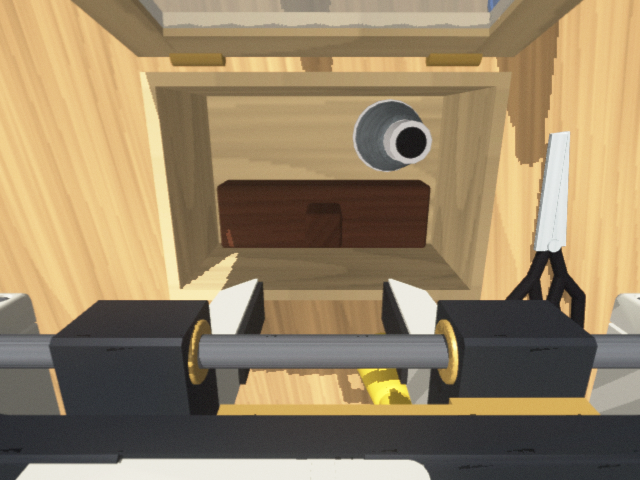

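View pics/scene4.png

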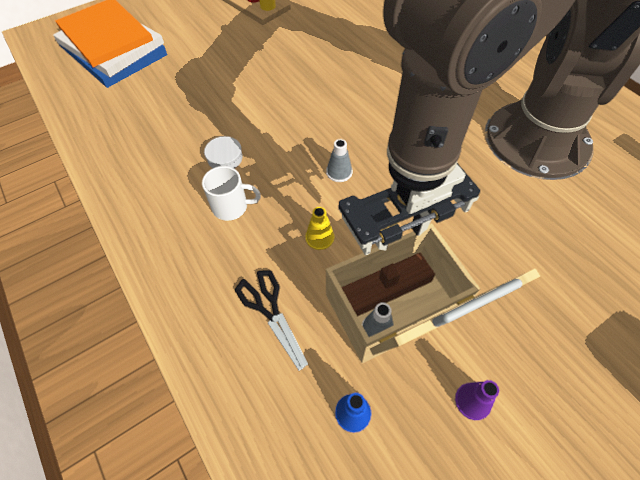

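Run:
```python
from h import *
plan([((530,20,240),-8.35),((467.8,-190.5,170),-8.35)],step=46)
```

```text
dp [[-0.87, -1.36, -3.15], [-1.74, -2.72, -6.31], [-2.6, -4.07, -9.46], [-3.13, -2.92, -13.09], [-3.66, -1.77, -16.71]] 
 ang [[-0.003, 0.0, 0.007], [-0.003, 0.0, 0.007], [-0.003, 0.0, 0.007], [-0.003, 0.0, 0.007], [-0.003, 0.0, 0.007]]
dp [[-0.51, 1.16, -3.63], [-1.03, 2.33, -7.25], [-1.55, 3.49, -10.87], [-2.07, 4.66, -14.49], [-2.07, 4.66, -14.49]] 
 ang [[-0.0, 0.0, 0.0], [-0.0, 0.0, 0.0], [-0.0, 0.0, 0.0], [-0.0, 0.0, 0.0], [-0.0, 0.0, 0.0]]
```

Request:
{"fn": "send_rows", "kwargs": {"angular": [[0, 0, 0], [0, 0, 0], [0, 0, 0], [0, 0, 0], [0, 0, 0]], "dp": [[-0.9, -1.4, -3.2], [-1.7, -2.7, -6.3], [-2.6, -4.1, -9.5], [-3.1, -2.9, -13.1], [-3.7, -1.8, -16.7]], "jaw": [70, 70, 70, 70, 70]}}

```text
clock: 11.6
tool_pos: [505.8, -50.7, 212.6]
orientation: [0.706, -0.705, 0.05, -0.051]
contact_force: [0.5, -0.6, -1.7]
gripper_width: 64.3
```

Request:
{"fn": "send_rows", "kwargs": {"angular": [[0, 0, 0], [0, 0, 0], [0, 0, 0], [0, 0, 0], [0, 0, 0]], "dp": [[-0.5, 1.2, -3.6], [-1.0, 2.3, -7.3], [-1.6, 3.5, -10.9], [-2.1, 4.6, -14.4], [-2.1, 4.6, -14.4]], "jaw": [70, 70, 70, 70, 70]}}

```text
clock: 12.1
tool_pos: [461.4, -194.0, 165.7]
orientation: [-0.704, 0.706, -0.055, 0.053]
contact_force: [-0.5, 0.2, 0.4]
gripper_width: 64.3
```

Run:
```python
from h import *
rs=[robot.state()["tool_pos"] for _ in range(5)];print(np.round(rs,1).tolist())
s=robot.state();p,d=robot.capture("wrist");cv2.imwrite("pics/w5.png",p[:,:,::-1])
F=cloud("wrist",d,s).reshape(-1,3);F=F[~np.isnan(F[:,0])];F=F[np.hypot(F[:,0]-467,F[:,1]+190)<45]
g=F[(F[:,2]>85)&(F[:,2]<100)];print(len(g),(g.min(0)+g.max(0))/2,np.ptp(g,axis=0))
g=F[(F[:,2]>-5)&(F[:,2]<100)&(F[:,2]>4)];print((g.min(0)+g.max(0))/2,np.ptp(g,axis=0))
plan([((467.8,-190.5,71),-8.35)])
```

```text
[[461.4, -194.0, 165.7], [461.4, -194.0, 165.7], [461.4, -194.0, 165.7], [461.4, -194.0, 165.7], [461.4, -194.0, 165.7]]
1478 [ 467.17181961 -192.69304544   90.96271847] [27.24258092 27.4695505  11.86887614]
[ 467.14569456 -188.53046419   50.45095435] [60.76810084 52.17310368 92.89240437]
dp [[0.17, 3.17, 0.06], [0.33, 6.33, 0.13], [0.5, 9.5, 0.19], [0.5, 9.5, 0.19], [0.5, 9.5, 0.19]] 
 ang [[0.001, -0.002, -0.001], [0.001, -0.003, -0.001], [0.001, -0.005, -0.001], [0.001, -0.005, -0.001], [0.001, -0.005, -0.001]]
```

View pics/w5.png

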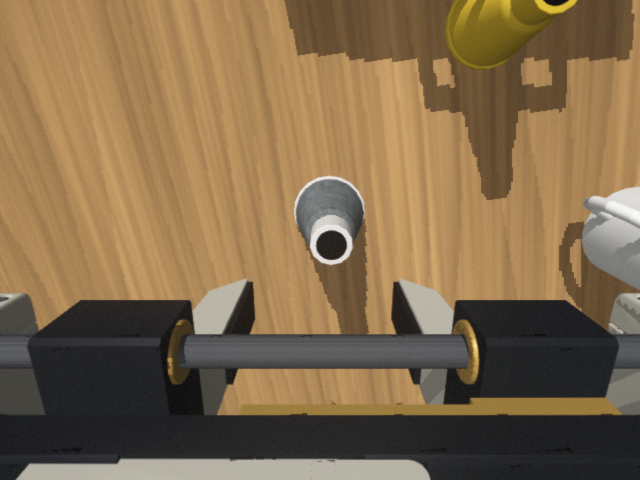

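Request:
{"fn": "send_rows", "kwargs": {"angular": [[0, 0, 0], [0, 0, 0], [0, 0, 0], [0, 0, 0], [0, 0, 0]], "dp": [[0.55, 1.0, 0.25], [0.55, 4.0, 0.25], [0.55, 7.0, 0.25], [0.55, 9.4, 0.25], [0.55, 9.4, 0.25]], "jaw": [70, 70, 65, 60, 50], "force": 15}}

```text
clock: 12.65
tool_pos: [469.2, -185.1, 69.7]
orientation: [0.706, -0.705, 0.052, -0.049]
contact_force: [-0.3, 0.2, 0.0]
gripper_width: 50.8
```

Request:
{"fn": "send_rows", "kwargs": {"angular": [[0, 0, 0], [0, 0, 0], [0, 0, 0], [0, 0, 0], [0, 0, 0]], "dp": [[0, 0, 0], [0, 0, 0], [0, 0, 0], [0, 0, 0], [0, 0, 0]], "jaw": [40, 33, 20, 10, 10]}}

```text
clock: 13.15
tool_pos: [470.8, -187.6, 73.4]
orientation: [0.705, -0.705, 0.051, -0.052]
contact_force: [-2.2, 0.4, 3.7]
gripper_width: 27.7
```

Run:
```python
from h import *
s=robot.state();print(s["tool_pos"],s["gripper_width"],s["contact_force"])
plan([((468,-190,180),-8.35),((500,-50,230),-8.35),((540,130,240),-8.35),((540.5,180,230),-8.35)],step=46)
```

```text
[ 470.75874801 -187.62746127   73.4165787 ] 27.742443715878288 [-2.19195511  0.40689996  3.6536764 ]
dp [[-0.07, -3.55, -0.09], [-0.15, -7.11, -0.18], [-0.22, -10.66, -0.27], [0.06, -11.91, 3.31], [0.35, -13.16, 6.89]] 
 ang [[-0.0, 0.0, 0.001], [-0.0, 0.0, 0.001], [-0.0, 0.001, 0.001], [-0.0, 0.001, 0.001], [-0.0, 0.001, 0.001]]
dp [[0.28, -1.25, 3.57], [0.57, -2.5, 7.15], [0.83, -2.69, 10.83], [1.1, -2.89, 14.51], [1.37, -3.09, 18.19]] 
 ang [[-0.0, -0.0, 0.0], [-0.0, -0.0, 0.0], [-0.0, -0.0, 0.0], [-0.0, -0.0, 0.0], [-0.0, -0.0, 0.0]]
dp [[0.27, -0.2, 3.68], [0.54, -0.4, 7.35], [0.2, 0.1, 9.83], [-0.14, 0.6, 12.31], [-0.14, 0.6, 12.31]] 
 ang [[-0.0, -0.0, 0.0], [-0.0, -0.0, 0.0], [-0.0, -0.0, 0.0], [-0.0, -0.0, 0.0], [-0.0, -0.0, 0.0]]
```

Request:
{"fn": "send_rows", "kwargs": {"angular": [[0, 0, 0], [0, 0, 0], [0, 0, 0], [0, 0, 0], [0, 0, 0]], "dp": [[0, -1.0, 0], [0, -3.0, 0], [0, -6.0, 0], [0, -9.0, 0], [0, -12, 2]], "jaw": [10, 10, 10, 10, 10]}}

```text
clock: 13.65
tool_pos: [472.4, -170.3, 194.8]
orientation: [-0.705, 0.706, -0.053, 0.053]
contact_force: [0.9, 0.8, -1.7]
gripper_width: 27.6
```

Request:
{"fn": "send_rows", "kwargs": {"angular": [[0, 0, 0], [0, 0, 0], [0, 0, 0], [0, 0, 0], [0, 0, 0]], "dp": [[0.3, -1.2, 3.6], [0.6, -2.5, 7.2], [0.8, -2.7, 10.8], [1.1, -2.9, 14.5], [1.4, -3.1, 18.2]], "jaw": [10, 10, 10, 10, 10]}}

```text
clock: 14.15
tool_pos: [513.3, 11.6, 224.7]
orientation: [0.705, -0.705, 0.051, -0.052]
contact_force: [0.3, -0.1, -1.1]
gripper_width: 27.4
```

Run:
```python
from h import *
s=robot.state();print(s["tool_pos"],s["gripper_width"],s["contact_force"])
plan([((540,130,240),-8.35),((540.5,179,240),-8.35)],step=46)
```

```text
[513.26074335  11.5723151  224.6719322 ] 27.442891327812035 [ 0.32963818 -0.10707505 -1.06662096]
dp [[0.31, -0.51, 4.04], [0.62, -1.02, 8.07], [0.93, -1.53, 12.11], [0.6, -1.53, 14.53], [0.27, -1.52, 16.96]] 
 ang [[-0.001, 0.0, 0.001], [-0.001, 0.0, 0.001], [-0.001, 0.0, 0.001], [-0.001, 0.0, 0.001], [-0.001, 0.0, 0.001]]
```

Request:
{"fn": "send_rows", "kwargs": {"angular": [[0, 0, 0], [0, 0, 0], [0, 0, 0], [0, 0, 0], [0, 0, 0]], "dp": [[0.3, -0.5, 4.0], [0.6, -1.0, 8.1], [0.9, -1.5, 12.1], [0.6, -1.5, 14.5], [0.3, -1.5, 16.9]], "jaw": [10, 10, 10, 10, 10]}}

```text
clock: 14.65
tool_pos: [540.6, 178.4, 239.4]
orientation: [-0.705, 0.705, -0.051, 0.051]
contact_force: [0.7, -1.4, -0.6]
gripper_width: 27.9
```

```bash
cat >> h.py <<'E'
bx=np.array([573.4,144,0]);_a=np.radians(81.65);EB=np.array([[np.cos(_a),np.sin(_a),0],[-np.sin(_a),np.cos(_a),0],[0,0,1]])
E
python3 - <<'E'
from h import *
s=robot.state();print(s["tool_pos"],s["q"])
for n in("scene","wrist"):
    st=robot.state();p,d=robot.capture(n);cv2.imwrite(f"pics/{n}6.png",p[:,:,::-1])
    F=cloud(n,d,st).reshape(-1,3);F=F[~np.isnan(F[:,0])];B=(F-bx)@EB.T
    for lo,hi in((165,178),(178,195),(195,225),(225,240)):
        t=B[(np.abs(B[:,0]-31)<40)&(np.abs(B[:,1]-38)<40)&(B[:,2]>lo)&(B[:,2]<hi)]
        print(n,lo,len(t),((t.min(0)+t.max(0))/2).round(1) if len(t) else 0,np.ptp(t,axis=0).round(1) if len(t) else 0)
E
```

```text
[540.59919932 178.44571463 239.38358071] [-0.95798413  0.39098789  0.76082919  1.73794684 -0.29439801  1.13043598
 -0.25227433]
scene 165 178 [ 35.8  35.5 171.7] [41.7 54.9 12.7]
scene 178 224 [ 37.7  34.2 186.6] [32.6 47.9 16.8]
scene 195 390 [ 36.   34.2 209.9] [30.7 42.9 29.8]
scene 225 111 [ 35.5  36.1 232.5] [19.8 35.1 14.8]
wrist 165 812 [ 32.5  40.4 171.7] [54.3 61.6 12.5]
wrist 178 1310 [ 40.3  40.1 186.5] [33.9 57.4 16.9]
wrist 195 2581 [ 39.9  39.8 210. ] [28.7 50.8 29.9]
wrist 225 1637 [ 38.1  38.7 232.5] [19.3 36.8 15. ]
```

View pics/scene6.png

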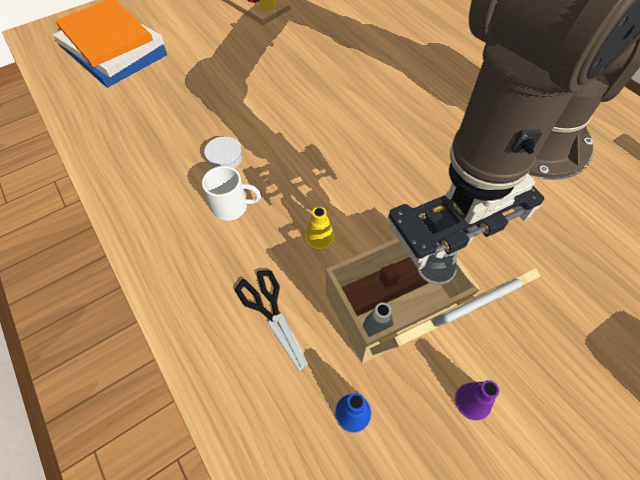

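View pics/wrist6.png

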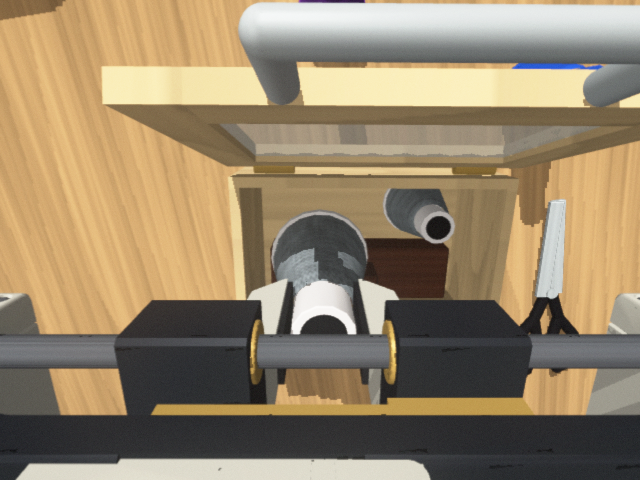

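Run:
```python
from h import *
from scipy.optimize import least_squares
for n in("scene","wrist"):
    st=robot.state();p,d=robot.capture(n)
    F=cloud(n,d,st).reshape(-1,3);m=~np.isnan(F[:,0]);C=p.reshape(-1,3)[m].astype(int);F=F[m];B=(F-bx)@EB.T
    k=(np.abs(B[:,0]-31)<36)&(np.abs(B[:,1]-38)<36)&(B[:,2]>166)&(B[:,2]<262)
    B=B[k];C=C[k]; 
    for lo in range(168,262,8):
        t=B[(B[:,2]>=lo)&(B[:,2]<lo+8)]; 
        if lo>225: t=t[t[:,0]>40]
        if len(t)<15: continue
        r=least_squares(lambda q:np.hypot(t[:,0]-q[0],t[:,1]-q[1])-q[2],[30,38,20],loss="soft_l1",f_scale=1.0).x
        r2=least_squares(lambda q:np.hypot(t[:,0]-q[0],t[:,1]-q[1])-14,[30,38],loss="soft_l1").x
        print(n,lo,len(t),r.round(1),"r14:",r2.round(1))
```

```text
scene 168 135 [27.7 41.  30. ] r14: [41.3 29.8]
scene 176 101 [28.3 40.3 28. ] r14: [39.8 30.1]
scene 184 107 [27.1 40.9 27.6] r14: [39.2 31.7]
scene 192 102 [27.7 40.3 25.6] r14: [38.1 32.6]
scene 200 107 [27.4 40.  24.2] r14: [36.5 32.9]
scene 208 107 [27.1 39.7 22.7] r14: [35.1 34. ]
scene 216 91 [27.7 39.5 20.6] r14: [33.9 35. ]
scene 224 64 [26.1 39.3 20.5] r14: [32.8 37. ]
scene 232 40 [21.  40.  23.4] r14: [30.9 38.8]
scene 248 26 [-218.    40.7  262.5] r14: [40.8 30.6]
scene 256 19 [-1078.3    31.1  1122.1] r14: [43.1 28.3]
wrist 168 691 [22.8 39.6 30. ] r14: [40.  40.6]
wrist 176 482 [23.3 39.5 28.3] r14: [38.8 39.4]
wrist 184 641 [23.2 39.3 27. ] r14: [37.4 40. ]
wrist 192 675 [23.  39.1 25.5] r14: [35.6 39.6]
wrist 200 690 [23.  38.9 23.8] r14: [34.  39.3]
wrist 208 697 [23.  38.6 22.2] r14: [32.3 39.2]
wrist 216 668 [23.  38.4 20.7] r14: [30.6 38.5]
wrist 224 651 [22.9 38.2 19.1] r14: [28.7 38.2]
wrist 232 81 [ 6.9 38.  33.8] r14: [26.9 37.9]
```

Request:
{"fn": "send_rows", "kwargs": {"angular": [[0, 0, 0], [0, 0, 0], [0, 0, 0], [0, 0, 0], [0, 0, 0]], "dp": [[0, 0, 0.25], [0, 1.5, 0.25], [0, 4.0, 0.25], [0, 6.5, 0.25], [0, 9, 0.25]], "jaw": [10, 10, 10, 10, 10]}}

```text
clock: 15.35
tool_pos: [541.3, 178.4, 148.3]
orientation: [0.705, -0.705, 0.052, -0.052]
contact_force: [-1.4, 0.8, -1.2]
gripper_width: 27.9
```

Request:
{"fn": "send_rows", "kwargs": {"angular": [[0, 0, 0], [0, 0, 0], [0, 0, 0], [0, 0, 0], [0, 0, 0]], "dp": [[0, 1.5, 0], [0, 3.0, 0], [0, 4.5, 0], [0, 5.5, 0], [0, 6.0, 0]], "jaw": [10, 10, 10, 10, 10]}}

```text
clock: 15.85
tool_pos: [540.9, 179.4, 87.9]
orientation: [-0.705, 0.705, -0.052, 0.051]
contact_force: [-0.3, 0.1, -1.7]
gripper_width: 27.4
```

Request:
{"fn": "send_rows", "kwargs": {"angular": [[0, 0, 0], [0, 0, 0], [0, 0, 0], [0, 0, 0], [0, 0, 0]], "dp": [[0, 0.2, 0], [0, 0.4, 0], [0, 0.6, 0], [0, 0.7, 0], [0, 0.7, 0]], "jaw": [10, 10, 10, 10, 10]}}

```text
clock: 16.35
tool_pos: [541.1, 179.6, 81.9]
orientation: [0.705, -0.705, 0.051, -0.051]
contact_force: [-0.2, 0.1, -1.1]
gripper_width: 27.8
```

Request:
{"fn": "send_rows", "kwargs": {"angular": [[0, 0, 0], [0, 0, 0], [0, 0, 0], [0, 0, 0], [0, 0, 0]], "dp": [[0, 0.1, 0], [0, 0.2, 0], [0, 0.25, 0], [0, 0.25, 0], [0, 0.25, 0]], "jaw": [10, 10, 10, 10, 10]}}

```text
clock: 16.85
tool_pos: [540.1, 180.1, 80.5]
orientation: [0.706, -0.705, 0.052, -0.051]
contact_force: [-8.9, 0.2, 19.9]
gripper_width: 27.7
```

Request:
{"fn": "send_rows", "kwargs": {"angular": [[0, 0, 0], [0, 0, 0], [0, 0, 0], [0, 0, 0], [0, 0, 0]], "dp": [[0, -0.1, 0], [0, -0.1, 0], [0, -0.1, 0], [0, -0.1, 0], [0, -0.1, 0]], "jaw": [10, 10, 10, 34, 37]}}

```text
clock: 17.35
tool_pos: [541.2, 179.5, 80.1]
orientation: [-0.705, 0.705, -0.051, 0.051]
contact_force: [-0.2, -0.7, -0.4]
gripper_width: 33.1
```

Request:
{"fn": "send_rows", "kwargs": {"angular": [[0, 0, 0], [0, 0, 0], [0, 0, 0], [0, 0, 0], [0, 0, 0]], "dp": [[0, 0, 0], [0, 0, 0], [0, 0, 0], [0, -1.0, 0], [0, -4.0, 0]], "jaw": [42, 48, 50, 50, 50]}}

```text
clock: 17.85
tool_pos: [539.4, 179.1, 119.1]
orientation: [-0.704, 0.706, -0.053, 0.05]
contact_force: [-0.4, 0.3, 0.7]
gripper_width: 45.7
```

Request:
{"fn": "send_rows", "kwargs": {"angular": [[0, 0, 0], [0, 0, 0], [0, 0, 0], [0, 0, 0], [0, 0, 0]], "dp": [[0, -4, 0], [0, -8, 0], [0, -12, 0], [0, -16, 0], [0, -20, 0]], "jaw": [50, 50, 50, 50, 50]}}

```text
clock: 18.35
tool_pos: [540.7, 179.1, 322.8]
orientation: [0.705, -0.705, 0.051, -0.052]
contact_force: [1.2, 0.4, 0.0]
gripper_width: 45.9
```

Run:
```python
from h import *
s=robot.state();print(s["clock"],s["tool_pos"],s["q"],s["contact_force"])
for n in("scene","top","wrist"):
    st=robot.state();p,d=robot.capture(n);cv2.imwrite(f"pics/{n}7.png",p[:,:,::-1]);np.save(f"pics/{n}7.npy",d)
    F=cloud(n,d,st).reshape(-1,3);F=F[~np.isnan(F[:,0])];B=(F-bx)@EB.T
    for y0 in(40,-55):
        t=B[(np.abs(B[:,0]-30)<25)&(np.abs(B[:,1]-y0)<25)&(B[:,2]>98)&(B[:,2]<106)]
        print(n,y0,len(t),((t.min(0)+t.max(0))/2).round(1) if len(t) else 0,np.ptp(t,axis=0).round(1) if len(t) else 0)
    x=B[:,0]-83;z=B[:,2]-112;k=(x>0)&(z>20)&(np.abs(B[:,1])<115)&(z<220)&(x<90)
    for a in(60,100,140,196):
        j=k&(np.abs(np.hypot(x,z)-a)<6);print(a,j.sum(),np.round(np.median(np.pi-np.arctan2(z[j],x[j])),3) if j.any() else 0)
```

```text
18.35 [540.74181923 179.05015933 322.76745592] [-0.99192217  0.32836473  0.7991316   1.60649346 -0.2418419   1.30863639
 -0.30226079] [1.21850726 0.37880085 0.03466399]
scene 40 195 [ 27.   37.8 101.7] [26.5 28.4  6.7]
scene -55 210 [ 32.3 -55.  101.8] [27.  27.6  7.3]
60 18 1.862
100 19 1.858
140 35 1.821
196 851 1.832
top 40 156 [ 26.5  36.3 102. ] [27.3 26.9  7.8]
top -55 154 [ 31.  -56.2 102.1] [26.9 26.7  7.7]
60 44 1.824
100 36 1.788
140 43 1.796
196 0 0
wrist 40 552 [ 24.3  37.4 101.8] [26.8 27.   7.5]
wrist -55 561 [ 30.1 -54.8 101.6] [27.3 26.9  6.4]
60 860 1.819
100 1365 1.816
140 2003 1.788
196 7366 1.815
```

View pics/wrist7.png

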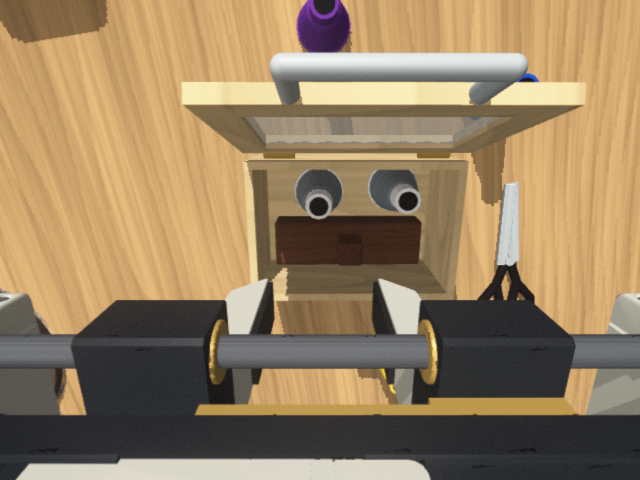

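View pics/scene7.png

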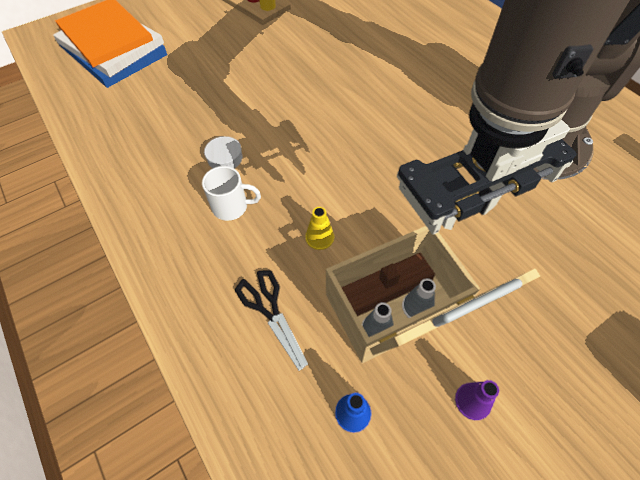

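Run:
```python
from h import *
from scipy.optimize import least_squares
st=robot.state()
for n in("scene","wrist"):
    d=np.load(f"pics/{n}7.npy")
    F=cloud(n,d,st).reshape(-1,3);F=F[~np.isnan(F[:,0])];B0=(F-bx)@EB.T
    for y0 in(38,-55):
      B=B0[(B0[:,0]>-4)&(B0[:,0]<60)&(np.abs(B0[:,1]-y0)<30)]
      for lo in range(16,100,16):
        t=B[(B[:,2]>=lo)&(B[:,2]<lo+8)]
        if lo<84: t=t[np.hypot(t[:,0]-28,t[:,1]-y0)>10]
        if len(t)<15: continue
        r=least_squares(lambda q:np.hypot(t[:,0]-q[0],t[:,1]-q[1])-q[2],[28,y0,20],loss="soft_l1",f_scale=1.0).x
        print(n,y0,lo,len(t),r.round(1))
```

```text
scene 38 16 28 [26.4 38.8 29.4]
scene 38 32 53 [26.  36.6 24.8]
scene 38 48 80 [25.9 38.2 22.8]
scene 38 64 68 [26.3 37.9 19.3]
scene 38 80 38 [26.1 38.6 14.6]
scene 38 96 177 [27.  36.5 10.5]
scene -55 32 37 [ 31.7 -54.5  25.9]
scene -55 48 49 [ 31.7 -54.6  22.7]
scene -55 64 75 [ 31.8 -54.7  19.3]
scene -55 80 36 [ 31.4 -54.2  14.3]
scene -55 96 189 [ 32.4 -55.9  10.3]
wrist 38 16 94 [23.5 39.4 28.1]
wrist 38 32 142 [23.3 39.5 25.3]
wrist 38 48 126 [23.4 39.4 22. ]
wrist 38 64 141 [23.6 39.2 18.6]
wrist 38 80 17 [23.8 39.1 13.6]
wrist 38 96 547 [24.1 39.1  9.7]
wrist -55 16 59 [ 29.3 -52.9  28.2]
wrist -55 32 137 [ 29.  -53.1  25.2]
wrist -55 48 149 [ 29.2 -53.1  21.9]
wrist -55 64 164 [ 29.4 -53.1  18.4]
wrist -55 80 47 [ 29.2 -53.3  13.7]
wrist -55 96 555 [ 29.7 -52.8   9.7]
```

Run:
```python
from h import *
from scipy.optimize import least_squares
st=robot.state()
for n in("scene","wrist","top"):
    d=np.load(f"pics/{n}7.npy" if n!="top" else "pics/top0.npy")
    F=cloud(n,d,st).reshape(-1,3);F=F[~np.isnan(F[:,0])];B=(F-bx)@EB.T
    t=B[(np.abs(B[:,1])<40)&(B[:,0]>95)&(B[:,0]<165)&(B[:,2]>285)&(B[:,2]<325)]
    r=least_squares(lambda q:np.hypot(t[:,0]-q[0],t[:,2]-q[1])-6,[130,300],loss="soft_l1",f_scale=.7).x
    e=B[(np.abs(B[:,1])<80)&(np.hypot(B[:,0]-r[0],B[:,2]-r[1])<8)]
    print(n,len(t),"bar x,z",r.round(1),"y",np.percentile(e[:,1],[0.5,99.5]).round(1),"polar",np.pi-np.arctan2(r[1]-112,r[0]-83),"rad",np.hypot(r[1]-112,r[0]-83))
    w=bx+EB.T@np.array([r[0],0,r[1]]);print(w)
```

```text
scene 611 bar x,z [133.5 300.5] y [-57.4  54.4] polar 1.8327642798822033 rad 195.11473276042761
[592.79135347 276.11567143 300.45784434]
wrist 5246 bar x,z [131.9 297. ] y [-53.6  58. ] polar 1.8293211443281703 rad 191.41074667890697
[592.55956465 274.53646577 297.04981675]
top 382 bar x,z [133.3 300.4] y [-57.8  57.4] polar 1.831506928617631 rad 195.03153636948497
[592.75382248 275.85996818 300.44084585]
```

Run:
```python
from h import *
plan([((541,179,395),20),((592.8,276,395),81.65),((592.8,276,350),81.65)],step=40,rstep=7.5)
```

```text
dp [[-0.03, -1.79, -0.01], [-0.05, -3.58, -0.02], [-0.08, -5.37, -0.02], [-0.1, -7.16, -0.03], [0.31, -7.15, 1.12]] 
 ang [[-0.003, -0.124, 0.005], [-0.003, -0.247, 0.005], [-0.002, -0.371, 0.005], [-0.002, -0.495, 0.005], [-0.002, -0.614, 0.005]]
dp [[1.0, -0.0, 0.7], [2.0, -0.0, 1.4], [3.0, -0.0, 2.1], [4.0, -0.0, 2.81], [5.0, -0.0, 3.51]] 
 ang [[0.0, -0.12, 0.0], [0.0, -0.239, 0.0], [0.0, -0.359, 0.0], [0.0, -0.478, 0.0], [0.0, -0.598, 0.0]]
dp [[1.22, -0.0, 0.01], [2.44, -0.0, 0.03], [3.66, -0.0, 0.05], [3.66, 2.25, 0.05], [3.66, 4.5, 0.05]] 
 ang [[0.0, -0.119, -0.0], [0.0, -0.239, -0.0], [0.0, -0.359, -0.0], [0.0, -0.359, -0.0], [0.0, -0.359, -0.0]]
```

Request:
{"fn": "send_rows", "kwargs": {"angular": [[0, -0.124, 0], [0, -0.247, 0], [0, -0.371, 0], [0, -0.495, 0], [0, -0.614, 0]], "dp": [[0, -1.8, 0], [0, -3.6, 0], [0, -5.4, 0], [0, -7.2, 0], [0.3, -7.2, 1.1]], "jaw": [60, 60, 60, 60, 60]}}

```text
clock: 19.0
tool_pos: [546.1, 188.4, 394.2]
orientation: [0.688, -0.687, -0.166, 0.164]
contact_force: [0.7, -0.3, -0.1]
gripper_width: 55.1
```

Request:
{"fn": "send_rows", "kwargs": {"angular": [[0, -0.12, 0], [0, -0.239, 0], [0, -0.359, 0], [0, -0.478, 0], [0, -0.598, 0]], "dp": [[1.0, 0, 0.7], [2.0, 0, 1.4], [3.0, 0, 2.1], [4.0, 0, 2.8], [5.0, 0, 3.5]], "jaw": [60, 60, 60, 60, 60]}}

```text
clock: 19.5
tool_pos: [574.1, 244.0, 391.1]
orientation: [0.608, -0.608, -0.36, 0.362]
contact_force: [0.3, -0.3, 0.4]
gripper_width: 55.3
```

Request:
{"fn": "send_rows", "kwargs": {"angular": [[0, -0.119, 0], [0, -0.239, 0], [0, -0.359, 0], [0, -0.359, 0], [0, -0.359, 0]], "dp": [[1.2, 0, 0], [2.4, 0, 0], [3.7, 0, 0], [3.7, 2.0, 0], [3.7, 4.5, 0]], "jaw": [60, 60, 60, 60, 60]}}

```text
clock: 20.0
tool_pos: [592.5, 276.4, 346.3]
orientation: [-0.535, 0.535, 0.463, -0.463]
contact_force: [-0.9, -0.5, -0.5]
gripper_width: 55.1
```

Run:
```python
from h import *
s=robot.state();print(s["clock"],s["tool_pos"],axes(s)[:,0],s["q"],s["contact_force"])
from scipy.optimize import least_squares
for n in("scene","wrist"):
    st=robot.state();p,d=robot.capture(n);cv2.imwrite(f"pics/{n}8.png",p[:,:,::-1])
    F=cloud(n,d,st).reshape(-1,3);F=F[~np.isnan(F[:,0])];B=(F-bx)@EB.T
    t=B[(np.abs(B[:,1])<40)&(B[:,0]>105)&(B[:,0]<160)&(B[:,2]>285)&(B[:,2]<315)]
    if len(t)<20: continue
    r=least_squares(lambda q:np.hypot(t[:,0]-q[0],t[:,2]-q[1])-6,[130,300],loss="soft_l1",f_scale=.7).x
    print(n,len(t),r,"tool in box",(EB@(st["tool_pos"]-bx)).round(1))
plan([((592.8,276,287),81.65)])
```

```text
20.0 [592.48708362 276.37413186 346.34220291] [1.43997097e-01 9.89578110e-01 7.09952175e-06] [-0.80036396  0.43581016  0.45114642  1.32651023 -0.18706495  1.42054268
  1.06802359] [-0.85026648 -0.46438062 -0.48227315]
scene 606 [133.52912249 300.46915895] tool in box [1.337e+02 3.000e-01 3.463e+02]
wrist 2749 [131.93245138 300.21699865] tool in box [132.7   2.1 341.2]
dp [[0.05, 2.8, -0.14], [0.1, 5.59, -0.27], [0.1, 5.59, -0.27], [0.1, 5.59, -0.27], [0.1, 5.59, -0.27]] 
 ang [[-0.006, 0.0, -0.004], [-0.006, 0.001, -0.004], [-0.006, 0.001, -0.004], [-0.006, 0.001, -0.004], [-0.006, 0.001, -0.004]]
```

View pics/wrist8.png

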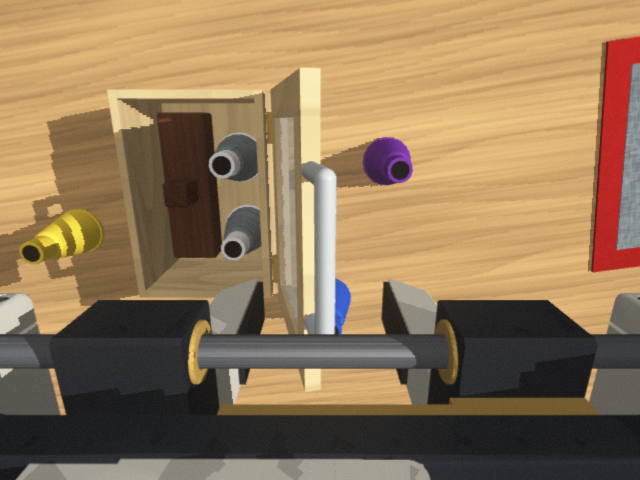

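View pics/scene8.png

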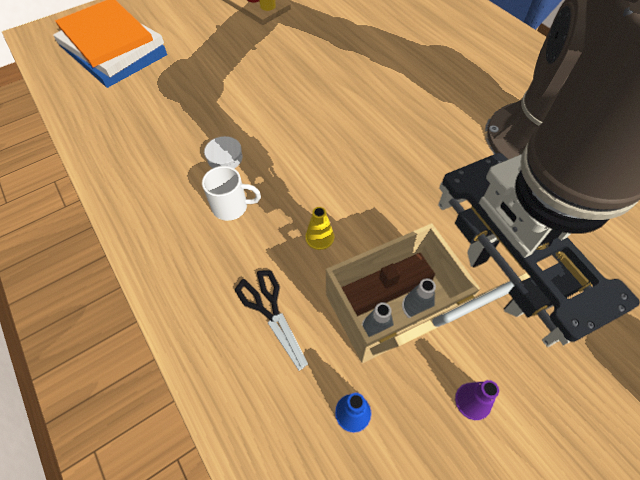

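Run:
```python
from h import *
for _ in range(4):
    s=robot.state();print(s["clock"],s["tool_pos"].round(1),s["qvel"].round(3),s["contact_force"].round(1));robot.capture("wrist")
```

```text
20.1 [590.3 275.6 343. ] [ 0.    -0.024  0.012 -0.079 -0.001  0.062 -0.003] [-0.2  0.4 -0.5]
20.15 [591.  275.9 345.2] [ 0.    -0.022  0.013 -0.061  0.001  0.019  0.   ] [-0.4  0.1 -0. ]
20.2 [591.8 276.  346.9] [ 0.001 -0.017  0.007 -0.036  0.001  0.002 -0.001] [ 0.2 -1.4  0.5]
20.25 [592.4 276.1 347.9] [ 0.001 -0.01   0.004 -0.019 -0.001 -0.004  0.002] [ 0.4 -0.2  1.1]
```

Request:
{"fn": "send_rows", "kwargs": {"angular": [[0, 0, 0], [0, 0, 0], [0, 0, 0], [0, 0, 0], [0, 0, 0]], "dp": [[0.1, 1.5, 0], [0.1, 3.0, 0], [0.1, 4.5, 0], [0.1, 5.5, 0], [0.1, 6.0, 0]], "jaw": [60, 60, 60, 60, 60], "force": 12}}

```text
clock: 20.8
tool_pos: [592.4, 277.2, 287.2]
orientation: [0.535, -0.535, -0.463, 0.462]
contact_force: [0.3, -0.1, -0.3]
gripper_width: 55.3
```

Request:
{"fn": "send_rows", "kwargs": {"angular": [[0, 0, 0], [0, 0, 0], [0, 0, 0], [0, 0, 0], [0, 0, 0]], "dp": [[0, 0, 0], [0, 0, 0], [0, 0, 0], [0, 0, 0], [0, 0, 0]], "jaw": [50, 40, 30, 22, 18]}}

```text
clock: 21.3
tool_pos: [592.6, 277.3, 287.6]
orientation: [-0.535, 0.535, 0.463, -0.462]
contact_force: [0.3, -0.1, 0.1]
gripper_width: 19.8
```

Request:
{"fn": "send_rows", "kwargs": {"angular": [[0, 0, 0], [0, 0, 0], [0, 0, 0], [0, 0, 0], [0, 0, 0]], "dp": [[0, 0, 0], [0, 0, 0], [0, 0, 0], [0, 0, 0], [0, 0, 0]], "jaw": [14, 10, 5, 5, 5]}}

```text
clock: 21.8
tool_pos: [592.4, 277.2, 287.3]
orientation: [-0.535, 0.535, 0.463, -0.462]
contact_force: [-0.3, -0.2, 0.8]
gripper_width: 11.3
```

Run:
```python
from h import *
s=robot.state();print(s["clock"],s["tool_pos"].round(1),(EB@(s["tool_pos"]-bx)).round(1),s["gripper_width"],s["q"],s["contact_force"])
```

```text
21.8 [592.4 277.2 287.3] [134.6   0.5 287.3] 11.296116069717414 [-0.79995746  0.46122012  0.43921371  1.43007777 -0.19805662  1.29391794
  1.07896223] [-0.32351007 -0.2250667   0.78033461]
```

Run:
```python
import numpy as np
f=lambda p:np.array([-196.1*np.cos(p),-196.1*np.sin(p)])/10
ph=1.832
for st in [.04]*7+[.03]*2+[.02]*1:
    print(round(ph,3),[[round(float(v),2) for v in (f(ph-st*i)-f(ph))] for i in range(1,6)]);ph-=5*st
print(ph)
```

```text
1.832 [[-0.76, -0.19], [-1.53, -0.34], [-2.3, -0.47], [-3.08, -0.56], [-3.86, -0.63]]
1.632 [[-0.78, -0.03], [-1.57, -0.03], [-2.35, -0.0], [-3.13, 0.06], [-3.91, 0.15]]
1.432 [[-0.77, 0.12], [-1.54, 0.28], [-2.31, 0.46], [-3.06, 0.68], [-3.8, 0.93]]
1.232 [[-0.73, 0.28], [-1.46, 0.58], [-2.17, 0.91], [-2.86, 1.27], [-3.54, 1.66]]
1.032 [[-0.67, 0.42], [-1.31, 0.86], [-1.94, 1.33], [-2.55, 1.82], [-3.14, 2.33]]
0.832 [[-0.57, 0.54], [-1.12, 1.1], [-1.64, 1.69], [-2.14, 2.29], [-2.62, 2.91]]
0.632 [[-0.45, 0.64], [-0.88, 1.3], [-1.27, 1.98], [-1.64, 2.67], [-1.99, 3.37]]
0.432 [[-0.24, 0.54], [-0.46, 1.08], [-0.67, 1.63], [-0.85, 2.19], [-1.03, 2.75]]
0.282 [[-0.16, 0.57], [-0.29, 1.14], [-0.41, 1.71], [-0.52, 2.29], [-0.6, 2.88]]
0.132 [[-0.05, 0.39], [-0.09, 0.78], [-0.12, 1.17], [-0.14, 1.56], [-0.16, 1.95]]
0.03200000000000036
```

Request:
{"fn": "send_rows", "kwargs": {"angular": [[0, 0, 0], [0, 0, 0], [0, 0, 0], [0, 0, 0], [0, 0, 0]], "dp": [[-0.76, -0.19, 0], [-1.53, -0.34, 0], [-2.3, -0.47, 0], [-3.08, -0.56, 0], [-3.86, -0.63, 0]], "jaw": [5, 5, 5, 5, 5]}}

```text
clock: 22.3
tool_pos: [586.6, 238.1, 293.7]
orientation: [0.535, -0.535, -0.462, 0.462]
contact_force: [-0.4, 1.6, 0.7]
gripper_width: 11.4
```

Request:
{"fn": "send_rows", "kwargs": {"angular": [[0, 0, 0], [0, 0, 0], [0, 0, 0], [0, 0, 0], [0, 0, 0]], "dp": [[-0.78, -0.03, 0], [-1.57, -0.03, 0], [-2.35, 0, 0], [-3.13, 0.06, 0], [-3.91, 0.15, 0]], "jaw": [5, 5, 5, 5, 5]}}

```text
clock: 22.8
tool_pos: [580.9, 199.6, 291.9]
orientation: [0.535, -0.535, -0.462, 0.463]
contact_force: [0.1, 1.1, 0.8]
gripper_width: 11.3
```

Run:
```python
from h import *
s=robot.state();print(s["clock"],(EB@(s["tool_pos"]-bx)).round(1),s["gripper_width"],(EB@s["contact_force"]).round(1),s["q"].round(2))
p,d=robot.capture("scene");cv2.imwrite("pics/scene9.png",p[:,:,::-1])
```

```text
22.8 [ 56.1   0.6 291.9] 11.28275802249942 [1.1 0.1 0.8] [-0.73  0.39  0.46  1.53 -0.18  1.27  1.17]
```

View pics/scene9.png

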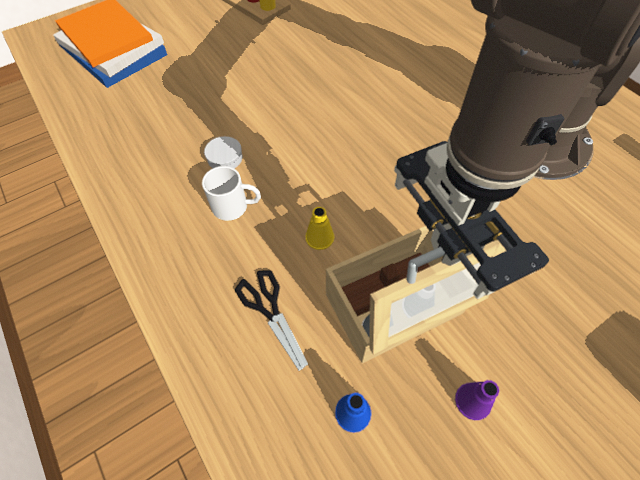

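The lid follows the gripper with the bar held and forces near 1 N. I carry on along the arc.

Request:
{"fn": "send_rows", "kwargs": {"angular": [[0, 0, 0], [0, 0, 0], [0, 0, 0], [0, 0, 0], [0, 0, 0]], "dp": [[-0.77, 0.12, 0], [-1.54, 0.28, 0], [-2.31, 0.46, 0], [-3.06, 0.68, 0], [-3.8, 0.93, 0]], "jaw": [5, 5, 5, 5, 5], "force": 18}}

```text
clock: 23.35
tool_pos: [575.4, 162.0, 282.4]
orientation: [0.535, -0.535, -0.462, 0.463]
contact_force: [-1.7, 1.2, 0.4]
gripper_width: 11.2
```

Request:
{"fn": "send_rows", "kwargs": {"angular": [[0, 0, 0], [0, 0, 0], [0, 0, 0], [0, 0, 0], [0, 0, 0]], "dp": [[-0.73, 0.28, 0], [-1.46, 0.58, 0], [-2.17, 0.91, 0], [-2.86, 1.27, 0], [-3.54, 1.66, 0]], "jaw": [5, 5, 5, 5, 5]}}

```text
clock: 23.85
tool_pos: [570.3, 127.0, 265.8]
orientation: [0.535, -0.535, -0.462, 0.463]
contact_force: [-1.6, 0.8, 0.8]
gripper_width: 11.0
```

Request:
{"fn": "send_rows", "kwargs": {"angular": [[0, 0, 0], [0, 0, 0], [0, 0, 0], [0, 0, 0], [0, 0, 0]], "dp": [[-0.67, 0.42, 0], [-1.31, 0.86, 0], [-1.94, 1.33, 0], [-2.55, 1.82, 0], [-3.14, 2.33, 0]], "jaw": [5, 5, 5, 5, 5]}}

```text
clock: 24.35
tool_pos: [565.9, 96.1, 242.4]
orientation: [0.535, -0.535, -0.462, 0.463]
contact_force: [-3.4, 0.6, 1.7]
gripper_width: 11.2
```

Run:
```python
from h import *
s=robot.state();b=EB@(s["tool_pos"]-bx);print(s["clock"],b.round(1),s["gripper_width"],(EB@s["contact_force"]).round(1),s["q"].round(2))
print("expected",83-196.1*np.cos(.832)+1,112+196.1*np.sin(.832)-13.2)
p,d=robot.capture("scene");cv2.imwrite("pics/scene10.png",p[:,:,::-1])
```

```text
24.35 [-48.5   0.5 242.4] 11.167883670517098 [0.1 3.4 1.7] [-0.61  0.35  0.47  1.71 -0.18  1.12  1.34]
expected -48.053455372985695 243.77273855471884
```

View pics/scene10.png

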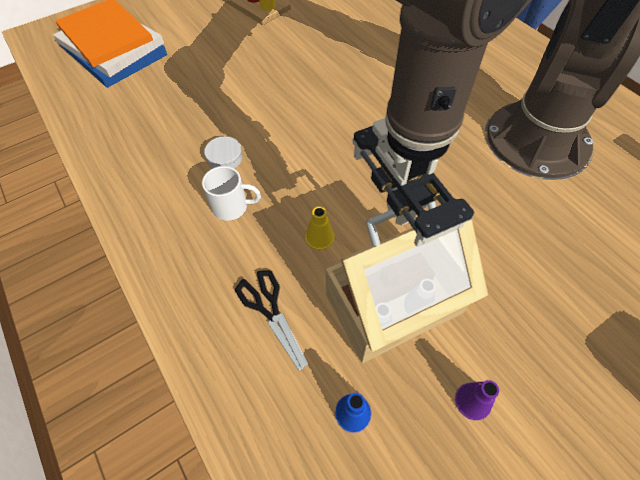

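Request:
{"fn": "send_rows", "kwargs": {"angular": [[0, 0, 0], [0, 0, 0], [0, 0, 0], [0, 0, 0], [0, 0, 0]], "dp": [[-0.57, 0.54, 0], [-1.12, 1.1, 0], [-1.64, 1.69, 0], [-2.14, 2.29, 0], [-2.62, 2.91, 0]], "jaw": [5, 5, 5, 5, 5]}}

```text
clock: 24.9
tool_pos: [562.1, 70.0, 213.2]
orientation: [-0.535, 0.535, 0.462, -0.463]
contact_force: [-4.4, 0.3, 2.1]
gripper_width: 11.5
```

Request:
{"fn": "send_rows", "kwargs": {"angular": [[0, 0, 0], [0, 0, 0], [0, 0, 0], [0, 0, 0], [0, 0, 0]], "dp": [[-0.45, 0.64, 0], [-0.88, 1.3, 0], [-1.27, 1.98, 0], [-1.64, 2.67, 0], [-1.99, 3.37, 0]], "jaw": [5, 5, 5, 5, 5]}}

```text
clock: 25.4
tool_pos: [559.1, 49.9, 179.4]
orientation: [-0.535, 0.535, 0.462, -0.463]
contact_force: [-3.9, -1.9, 0.7]
gripper_width: 11.2
```

Request:
{"fn": "send_rows", "kwargs": {"angular": [[0, 0, 0], [0, 0, 0], [0, 0, 0], [0, 0, 0], [0, 0, 0]], "dp": [[-0.24, 0.54, 0], [-0.46, 1.08, 0], [-0.67, 1.63, 0], [-0.85, 2.19, 0], [-1.03, 2.75, 0]], "jaw": [5, 5, 5, 5, 5]}}

```text
clock: 25.9
tool_pos: [557.6, 39.2, 151.9]
orientation: [-0.535, 0.535, 0.462, -0.463]
contact_force: [-5.4, -3.8, 1.3]
gripper_width: 11.5
```

Run:
```python
from h import *
s=robot.state();b=EB@(s["tool_pos"]-bx);print(s["clock"],b.round(1),s["gripper_width"],(EB@s["contact_force"]).round(1),s["q"].round(2))
print("expected",83-196.1*np.cos(.282)+1,112+196.1*np.sin(.282)-13.2)
p,d=robot.capture("scene");cv2.imwrite("pics/scene11.png",p[:,:,::-1])
F=cloud("scene",d).reshape(-1,3);F=F[~np.isnan(F[:,0])];B=(F-bx)@EB.T
t=B[(np.abs(B[:,1])<100)&(B[:,0]>-50)&(B[:,0]<75)&(B[:,2]>125)&(B[:,2]<190)&(np.abs(np.abs(B[:,1])-95)<12)]
c=np.polyfit(t[:,0],t[:,2],1);print(len(t),c,"lid angle",-np.arctan(c[0]))
```

```text
25.9 [-105.9    0.5  151.9] 11.492911590354403 [-4.5  4.8  1.3] [-0.5   0.42  0.46  1.86 -0.23  0.91  1.49]
expected -104.35420791381586 153.37015998839505
1556 [ -0.2872429  147.10534641] lid angle 0.27971233657065714
```

View pics/scene11.png

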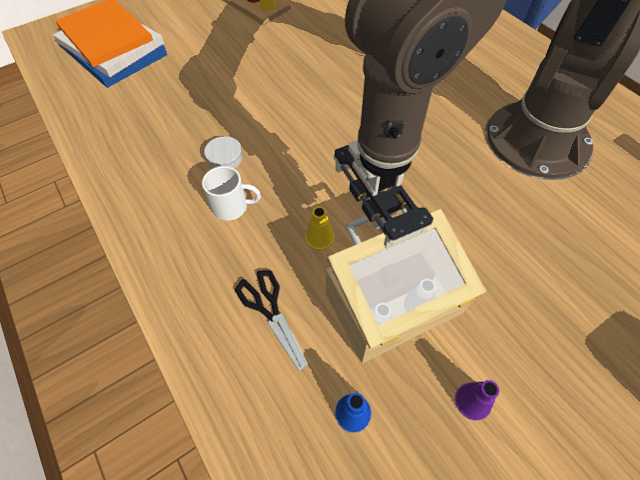

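Request:
{"fn": "send_rows", "kwargs": {"angular": [[0, 0, 0], [0, 0, 0], [0, 0, 0], [0, 0, 0], [0, 0, 0]], "dp": [[-0.1, 0.45, 0], [-0.2, 0.9, 0], [-0.28, 1.35, 0], [-0.35, 1.8, 0], [-0.4, 2.2, 0]], "jaw": [5, 5, 5, 5, 5]}}

```text
clock: 26.45
tool_pos: [556.7, 33.7, 129.9]
orientation: [-0.535, 0.536, 0.461, -0.463]
contact_force: [-5.7, -9.9, 1.9]
gripper_width: 11.6
```

Request:
{"fn": "send_rows", "kwargs": {"angular": [[0, 0, 0], [0, 0, 0], [0, 0, 0], [0, 0, 0], [0, 0, 0]], "dp": [[-0.06, 0.35, 0], [-0.11, 0.7, 0], [-0.15, 1.05, 0], [-0.18, 1.4, 0], [-0.2, 1.7, 0]], "jaw": [5, 5, 5, 5, 5]}}

```text
clock: 26.95
tool_pos: [556.4, 31.2, 112.9]
orientation: [-0.535, 0.536, 0.461, -0.463]
contact_force: [-5.5, -12.1, 0.9]
gripper_width: 11.4
```

```bash
cat > lid.py <<'E'
from h import *
import sys
s=robot.state();b=EB@(s["tool_pos"]-bx);print(s["clock"],b.round(1),s["gripper_width"],(EB@s["contact_force"]).round(1))
for n in("scene","top"):
    p,d=robot.capture(n);cv2.imwrite(f"pics/{n}_{sys.argv[1]}.png",p[:,:,::-1])
    F=cloud(n,d).reshape(-1,3);F=F[~np.isnan(F[:,0])];B=(F-bx)@EB.T
    t=B[(B[:,0]>-70)&(B[:,0]<75)&(B[:,2]>118)&(B[:,2]<190)&(np.abs(np.abs(B[:,1])-99)<7)]
    if len(t)<20: print("few");continue
    c=np.polyfit(t[:,0],t[:,2],1);r=t[:,2]-np.polyval(c,t[:,0]);t=t[np.abs(r)<3];c=np.polyfit(t[:,0],t[:,2],1)
    print(n,len(t),"lid angle",-np.arctan(c[0]),"z at front edge top",np.polyval(c,-77))
E
python3 lid.py 12
```

```text
26.95 [-114.1    0.5  112.9] 11.376570393387528 [-12.8   3.7   0.9]
scene 1310 lid angle 0.0826606305518368 z at front edge top 136.76354807936895
top 629 lid angle 0.08324116422383726 z at front edge top 136.83321250262662
```

Request:
{"fn": "send_rows", "kwargs": {"angular": [[0, 0, 0], [0, 0, 0], [0, 0, 0], [0, 0, 0], [0, 0, 0]], "dp": [[0.08, 0.25, 0], [0.12, 0.5, 0], [0.12, 0.75, 0], [0.12, 1.0, 0], [0.12, 1.2, 0]], "jaw": [5, 5, 5, 5, 5]}}

```text
clock: 27.55
tool_pos: [556.2, 30.2, 100.8]
orientation: [-0.535, 0.537, 0.459, -0.463]
contact_force: [-5.8, -16.7, 0.4]
gripper_width: 11.5
```

```bash
python3 lid.py 13
```

```text
27.55 [-115.1    0.5  100.8] 11.51328441111644 [-17.4   3.3   0.4]
scene 1261 lid angle 0.022602716549793646 z at front edge top 127.2092448958872
top 654 lid angle 0.021355692091461348 z at front edge top 127.03624662648032
```

Request:
{"fn": "send_rows", "kwargs": {"angular": [[0, 0, 0], [0, 0, 0], [0, 0, 0], [0, 0, 0], [0, 0, 0]], "dp": [[-0.15, 0.1, 0], [-0.3, 0.2, 0], [-0.3, 0.3, 0], [-0.3, 0.4, 0], [-0.3, 0.45, 0]], "jaw": [5, 5, 5, 5, 5]}}

```text
clock: 28.15
tool_pos: [556.2, 30.0, 96.4]
orientation: [-0.535, 0.536, 0.461, -0.463]
contact_force: [-4.4, -8.9, -0.2]
gripper_width: 11.6
```

```bash
python3 lid.py 14
```

```text
28.15 [-115.3    0.5   96.4] 11.604997237015784 [-9.4  3.1 -0.2]
scene 1251 lid angle 0.0011934552244043206 z at front edge top 123.69411228035625
top 667 lid angle 0.0009419026169448464 z at front edge top 123.8664538414982
```

Request:
{"fn": "send_rows", "kwargs": {"angular": [[0, 0, 0], [0, 0, 0], [0, 0, 0], [0, 0, 0], [0, 0, 0]], "dp": [[-0.15, 0.05, 0], [-0.2, 0.1, 0], [-0.2, 0.1, 0], [-0.2, 0.1, 0], [-0.2, 0.1, 0]], "jaw": [5, 5, 5, 5, 5]}}

```text
clock: 28.75
tool_pos: [556.2, 30.0, 96.0]
orientation: [-0.535, 0.535, 0.462, -0.463]
contact_force: [-6.5, -3.1, 5.7]
gripper_width: 11.4
```

```bash
python3 lid.py 15
```

```text
28.75 [-115.3    0.4   96. ] 11.40315915132526 [-4.   5.9  5.7]
scene 1251 lid angle -0.0004677128896729582 z at front edge top 123.42461914575942
top 679 lid angle 0.004659942127249879 z at front edge top 124.13468807730949
```

View pics/scene_15.png

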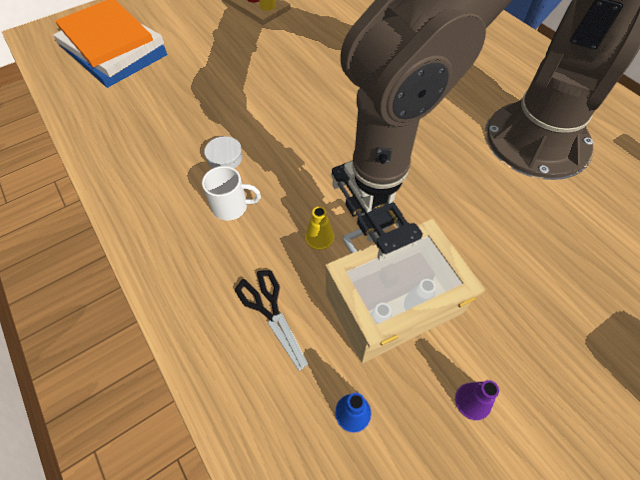

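Request:
{"fn": "send_rows", "kwargs": {"angular": [[0, 0, 0], [0, 0, 0], [0, 0, 0], [0, 0, 0], [0, 0, 0]], "dp": [[0, 0, 0], [0, 0, 0], [0, 0, 0], [0, 0, 0], [0, 0, 0]], "jaw": [15, 18, 21, 22, 22]}}

```text
clock: 29.35
tool_pos: [556.8, 31.3, 96.1]
orientation: [-0.535, 0.535, 0.463, -0.462]
contact_force: [0.0, -0.4, -0.5]
gripper_width: 20.3
```

```bash
python3 lid.py 16
```

```text
29.35 [-113.9    0.    96.1] 20.26311038032706 [-0.4 -0.1 -0.5]
scene 1257 lid angle -0.000705721147827941 z at front edge top 123.49271881190212
top 676 lid angle 0.002845795560082523 z at front edge top 124.07164988106474
```

Released, and the lid stays closed with no contact force. I rise slowly, then retreat.

Request:
{"fn": "send_rows", "kwargs": {"angular": [[0, 0, 0], [0, 0, 0], [0, 0, 0], [0, 0, 0], [0, 0, 0]], "dp": [[0, -0.5, 0], [0, -1.5, 0], [0, -2.5, 0], [0, -3.5, 0], [0, -4.5, 0]], "jaw": [22, 22, 22, 22, 22]}}

```text
clock: 29.95
tool_pos: [556.7, 31.2, 142.3]
orientation: [-0.535, 0.535, 0.463, -0.462]
contact_force: [0.1, 0.4, 0.1]
gripper_width: 20.1
```

Request:
{"fn": "send_rows", "kwargs": {"angular": [[0, 0, 0], [0, 0, 0], [0, 0, 0], [0, 0, 0], [0, 0, 0]], "dp": [[0, -3, 0], [0, -7, 0], [0, -11, 0], [0, -15, 1], [-1, -19, 4]], "jaw": [22, 22, 22, 22, 22]}}

```text
clock: 30.45
tool_pos: [516.9, 27.9, 332.4]
orientation: [-0.534, 0.535, 0.463, -0.462]
contact_force: [0.0, 0.7, 0.9]
gripper_width: 20.6
```

Request:
{"fn": "send_rows", "kwargs": {"angular": [[0, 0, 0], [0, 0, 0], [0, 0, 0], [0, 0, 0], [0, 0, 0]], "dp": [[-4, 0, 0], [-8, 0, 0], [-12, 0, 0], [-14, 0, 0], [-15, 0, 0]], "jaw": [22, 22, 22, 22, 22]}}

```text
clock: 30.95
tool_pos: [493.6, -123.8, 331.1]
orientation: [-0.535, 0.536, 0.462, -0.461]
contact_force: [-0.1, -0.1, 0.1]
gripper_width: 19.9
```

Request:
{"fn": "send_rows", "kwargs": {"angular": [[0, 0, 0], [0, 0, 0], [0, 0, 0], [0, 0, 0], [0, 0, 0]], "dp": [[0, 0, 0], [0, 0, 0], [0, 0, 0], [0, 0, 0], [0, 0, 0]], "jaw": [22, 22, 22, 22, 22]}}

```text
clock: 31.45
tool_pos: [494.6, -120.5, 330.1]
orientation: [0.535, -0.535, -0.463, 0.463]
contact_force: [-0.6, 0.5, -0.6]
gripper_width: 20.5
```

```bash
python3 lid.py 17
python3 - <<'E'
from h import *
for q in["mug","tin","shears","lid_bar"]:
    for c in("top","scene"): print(q,c,[np.round(r["location"],1).tolist() for r in robot.place_of(q,c)[:1]])
E
```

```text
31.45 [-273.2   39.5  330.1] 20.48601856108303 [ 0.4  0.6 -0.6]
scene 1260 lid angle 0.000284413952183696 z at front edge top 123.56303207349295
top 1032 lid angle 0.00011020473578377553 z at front edge top 123.61821650322771
mug top [[723.4, -252.4, -0.2]]
mug scene [[728.9, -245.2, -3.5]]
tin top [[671.7, -380.1, -2.1]]
tin scene [[665.8, -383.5, 3.5]]
shears top [[780.0, 36.0, 3.6]]
shears scene [[781.6, 34.8, -1.2]]
lid_bar top [[553.8, 27.9, 116.7]]
lid_bar scene [[558.0, 28.3, 114.4]]
```

View pics/scene_17.png

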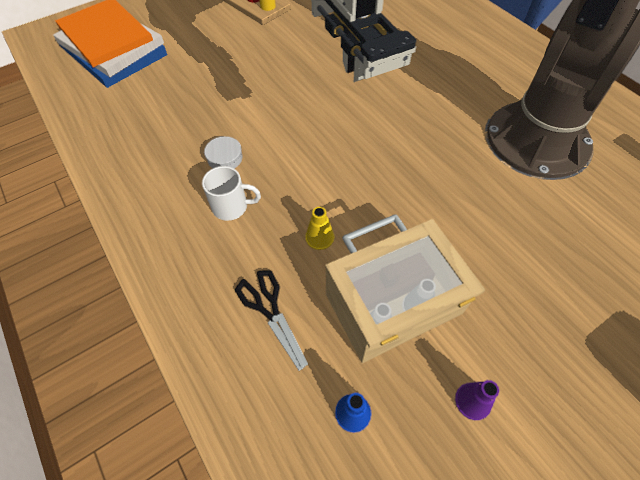

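View pics/top_17.png

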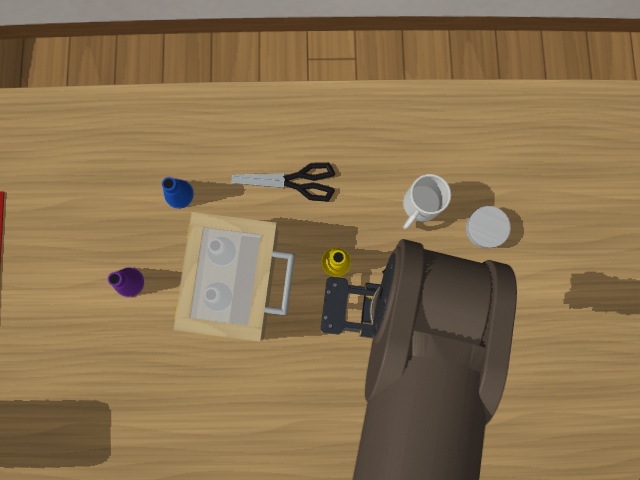

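The lid at (405,285) in the scene picture is flat shut. Both cones, at (383,312) and (427,288), and the block show upright through the clear panel. The mug, tin and shears are where they started.

Run:
```python
from cell import robot
print(robot.sign_off())
```

```text
the job is handed in; nothing more can be done
None
```

The block and the loose grey cone are in the sewing box beside the first cone, and the lid is fully closed. The job was handed in at about 32 s.

- **Placing:** I gripped the block by its grip and the cone by its tube, set each down until the wrist force showed the floor, and released. Before closing, the block's top read 42.5 mm, matching the 43 mm expected on the floor. Both cones fitted upright, with their tops at about 102–103 mm.
- **Lid:** I held the bar from 1.8 rad all the way down to contact, then let go. The lid then read 0.000 rad in both cameras, with its front edge top at about 123.6 mm (124 mm expected).
- **Bystanders:** The mug, tin and shears read within about 4 mm of their starting positions, which is within the measurement noise. The yellow, blue and purple cones were not touched.
- **Less smooth:**
  - Contact force reached about 20 N when the cone touched the floor.
  - Sideways force reached about 17 N at the bar near the end of closing, made worse by one correction in the wrong direction. I fixed it before release.
  - The wrist camera sat about 4 mm off the fixed cameras in the box's x direction, so I placed things relative to the walls.

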